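# Hand-index a slide scanner's magazine and load a slide

## Task

The scanner lost power with its magazine stopped short: put the indexing key through the access slot in the sloping face and pull the star wheel down the slope, click by click, until the magazine's empty pocket stands upright in the middle of the loading port on top. Then put the key back upright in its holder, seated on its shoulder, and load the slide carrier from the bench rack fully down into the empty pocket, broad white end up. Turn the magazine only by its star wheel with the key - keep gripper and key off the magazine and the slides in it - and leave the bottle, jar and carton where they stand.

Things in the scene. Friction and masses are not known exactly. Their poses are not given: they have to be found in the camera images.
- scanner: White bench-top slide scanner, fixed, base 250 x 295 mm. Origin: on the bench, below the middle of the magazine; x to its back, y to its left, z up. Along y: star wheel pod -128 to -56 mm (205 mm high), round magazine housing -56 to 56 mm (radius 102 mm about an axis parallel to y, 120 mm up), electronics body with screen 56 to 165 mm (195 mm high).
- slot_mouth (a point): Centre of the outer mouth of the access slot in the pod's face, which looks to the robot and up at 45 degrees. Site x points up the slope, y = scanner y, z straight out. Slot 46 mm along x, 18 mm along y, 19 mm deep through its raised grey collar (62 x 32 mm outside); entered much off its own direction, a blade cannot get behind a tooth.
- wheel_centre (a point): Centre of the steel star wheel under the slot, on the scanner's axis, 82 mm below the slot mouth; axes as the scanner. 12 teeth, 31 mm of rim apart, about 9 mm thick, 14 mm wide; tips 22 mm, roots 38 mm below the mouth. At rest one tooth stands in the middle of the slot, the next ones out of sight: a blade 13 mm upslope of the middle and 31 mm deep is behind it.
- starwheel (a joint): Turn of star wheel and magazine, rad; 0: empty pocket upright in the port. Grows as the teeth in the slot go down the slope. A spring roller gives a rest each 0.5236 (a tooth, a pocket); starts 2 or 3 teeth short. A tooth takes about 5 N and clicks over after some 16 mm of travel, then runs on by itself to the next rest; let go earlier, it falls back.
- magazine: Grey drum of 12 radial pockets in the housing, on the star wheel's shaft; eleven hold fixed slide carriers like the loose one (tops 90 mm from the axis), one is empty. Seen through the port and the clear back cover. Origin on the axis, in the middle.
- pocket (a point): Middle of the floor of the empty pocket, 42 mm from the axis. z points outward along the pocket (straight up when the joint is 0), y along its length. The pocket is 8 mm wide (x), 80 mm long (y), walls 24 mm high with lips flared to about 16 mm, ending 31 mm above its floor. A carrier fully home stands with its foot on this point.
- port (a point): Centre of the loading port on top of the magazine housing, 218 mm above the bench: an opening of 75 mm along scanner x by 101 mm along y.
- key: Indexing key, 151 mm long, about 0.12 kg, at the start upright in its holder. Origin at the tip of the blade; z along the key from blade to handle. Steel blade 5 mm thick (x) by 12 mm wide (y), up to z = 75 mm, last 7 mm slimmer (3.5 x 10 mm); square shoulder 28 mm from z = 75 to 81 mm; black square handle 22 x 22 mm from z = 81 to 151 mm.
- holder: Grey holder block for the key, fixed, base 90 x 80 mm, 85 mm high, upper part 68 x 62 mm; origin at its underside.
- holder_mouth (a point): Centre of the hole in the holder's top, 85 mm above the bench. The hole is 16 mm along x and 22 mm along y (holder axes), 75 mm deep; seated, the blade's thickness lies along x and the key rests with its shoulder on the top and its tip 75 mm below this point.
- rack: Grey bench rack for slide carriers, fixed, 90 x 110 mm, ribs 24 mm high with slots 8 mm wide that run along its y; origin at its underside.
- slide: The loose slide carrier: white frame with a glass pane, 5 mm thick (x), 76 mm long (y), 48 mm high (z), about 0.03 kg; origin at the middle of its lower edge, z up to its broad white band. At the start it stands in the rack's middle slot, foot 8 mm above the bench, its top 32 mm above the ribs.
- stain_bottle: Amber bottle, 60 mm wide, 120 mm high, loose; origin at its underside.
- specimen_jar: Clear jar with white lid, 60 mm wide, 65 mm high, loose; origin at its underside.
- slide_carton: Cardboard carton, 85 x 110 x 35 mm, loose; origin at its underside.
Not all that is in view belongs to the job. What is shaped like the key but blue, green or orange is not meant.

How it is judged (in metres and radians):
On the way, in this order (a step that is already met when the one before it is completed fails the run):
1. the magazine rests with its empty pocket upright in the port, the key drawn out of the slot (value of joint starwheel between -0.12 and 0.12 rad and z of key in the frame of slot_mouth above 0 m), for 0.2 s.
2. the slide carrier stands in the empty pocket (distance between slide and pocket below 0.006 m and angle between the z axis of slide and the z axis of pocket, either way round below 0.17 rad), for 0.2 s.
At the end, for the whole second after the job is handed in: Star wheel within 0.12 rad of 0 (empty pocket upright in the port); carrier foot within 6 mm of the pocket floor's middle and within 0.17 rad of its direction; key in its holder, tip at least 70 mm down the hole, within 10 mm of its centre, upright within 0.1 rad; all at rest (all of step 2 and value of joint starwheel between -0.12 and 0.12 rad and linear speed of each of slide, key below 0.02 m/s and horizontal distance between key and holder_mouth below 0.01 m and angle between key's own z axis and vertical below 0.1 rad and z of key in the frame of holder_mouth below -0.07 m); the robot touches nothing.
It fails at once if the gripper or arm pushes the magazine or the slides in it (over 2 N) (contact force between any of the fingers, the arm and magazine above 2 N).
It fails at once if the key pushes the magazine or the slides in it (over 2 N) (contact force between key and magazine above 2 N).
It fails at once if the bottle, jar or carton is moved by more than 20 mm (distance of any of stain_bottle, specimen_jar, slide_carton from where it was at the start of the episode above 0.02 m).
It also fails if it takes over 72 s, if anything falls off the work surface, if the arm or the gripper's body presses on something with over 40 N, if the wrist force passes 120 N, or if a joint passes its speed limit or range.

## Robot

A 6-joint arm with a two-finger parallel gripper is mounted at the origin on the work surface. World frame = base frame: x ahead of the robot, y to its left, z up, the work surface at z = 0. Lengths are in m, angles in degrees, forces in N, time in s.
With the tool pointing down it reaches from about 0.25 to 0.725 m from the base axis. Payload 9.7 kg.
Tool frame: the origin (TCP) lies on the centre line of the jaws, within the pads' length; the fingertips stand 17 mm ahead of it and the grasp point (between the pads) lies 2 mm behind it (bot.nose_length is the distance from the TCP to the fingertips, in m); x points along the fingers, y is the direction in which the jaws open and shut, and the axes are right-handed (so a half turn about x gives the same grasp; the last joint's range is limited). The gripper opens to 85 mm and grips with 20 to 120 N. Pads are 22 mm wide; open, the fingers measure 114 mm over their backs; the gripper's body (76 mm by 85 mm) begins 54 mm behind the grasp point. The pads swing forward as they close: fully open they stand 13 mm farther back than shut.
Start: joints at [-69.213, 4.979, 10.078, 95.1, 0, 90], TCP at [0.195, -0.514, 0.248] pointing down, gripper open.
Joint ranges: [-179.16, 179.16], [-48.56, 103.87], [-65.8, 70.77], [-126.05, 130.52], [-82.76, 87.17], [-180, 180]. Speed limits (degrees/s): [127.2, 127.2, 147.25, 180, 180, 180].

## Interface

Orientations are given as [roll, pitch, yaw] about the fixed x, y, z axes, in that order (R = Rz(yaw) Ry(pitch) Rx(roll)).
In Python, from workcell import bot, viewer, ticket gives the robot as it stands.
- The arm moves only by the tool jog_arm, never from a script. Its argument "deltas" is a list of rows, each an object of numbers: "fingers": the opening, from 0 (shut) to 1 (fully open); "x", "y", "z": the shift along the world's x, y, z in mm; "twist": the turn about the world's z in degrees. A call has 1 to 10 rows; each row is the pose to reach, as a shift and turn from the pose measured when the call began; what a row does not reach only later rows make up. A row lasts 1/10 s, in which the tool goes at most 50 mm and 8.59 degrees, less where a joint would pass 70% of its speed; a pose out of reach is approached as far as the arm can. A call with a gripper value outside its range is refused whole. The fingers move at their own pace and stop on an object; "grip_force" is the grip in N (left out, the last holds). Time passes only in rows, so rows that repeat a pose let the fingers close. It gives the time, the measured TCP pose, the force and the opening at its end, in the units of the state.
- bot.get_obs(): the state, without advancing time (a new reading comes with each control period).
- viewer.camera(name): name is "scene" or "side" or "wrist"; returns a dict with "image" (480x640x3 uint8, red, green, blue), "fovy" (degrees; the focal length in pixels is half the picture's height over the tangent of half this angle, whatever the lens; pixels are square), "cx", "cy" (the principal point, pixels), "D" ([k1, k2, p1, p2, k3] as OpenCV has them; the pictures are not rectified), "world_to_cam" (4x4, takes a point from world to camera coordinates); the wrist camera has in their place "tool_from_camera" (4x4, takes a point from camera to tool coordinates, whose origin is the TCP and whose axes are the tool frame's). Camera axes: x right, y down, z forward; pixel columns grow to the right and rows downward; lengths in m; the calibration is good to about 2 mm. A picture is of the moment at which its call begins: read the wrist's pose just before it. There is no depth.
- ticket.job_done(): hands the job in, once; it reports no verdict.
The state is a dict: "time": time; "q": joint angles; "qd": joint speeds; "joint_efforts": joint torques, N m; "ee_pos": TCP position; "tcp_rot": TCP orientation; "wrist_force": force on the tool from outside, world axes, zero at the start; "torque": the same for the moment, N m; "opening": finger opening in m.
Only numpy, scipy, OpenCV 4.12 (cv2) and the standard library are available. Lean on these libraries where they do the work, as an engineer would, in place of code of your own. Each camera call takes 0.05 s, during which the arm holds its last target.

## Working session

There is one attempt and no reset: what is moved stays moved. The work goes in short steps, Python scripts to look and compute and a tool call to move; the robot and the scene stay as the last step left them, time stands still between calls to the robot, and variables do not carry over. Pictures are saved under pics/ and viewed, and the job is handed in when it is done.

Besides the shell and the picture viewer there is one more tool, called after "Emit:" as name(argument=value, ...), one argument or row to a line, values as JSON. jog_arm: Moves the arm, as the interface text tells. Its arguments: {"type":"object","properties":{"deltas":{"type":"array"},"grip_force":{"type":"number"}},"required":["deltas"]}

```bash
ls; mkdir -p pics
python3 - <<'E'
from workcell import bot, viewer, ticket
import cv2
o=bot.get_obs(); print(o)
for n in ['scene','side','wrist']:
    c=viewer.camera(n); cv2.imwrite(f'pics/{n}0.png',c['image'][:,:,::-1])
    print(n,{k:v for k,v in c.items() if k!='image'})
E
```

```text
pics
{'time': 0.0, 'q': array([-6.92128521e+01,  5.01026869e+00,  1.00317649e+01,  9.50986718e+01,
        4.21831081e-05,  9.00005544e+01]), 'qd': array([ 0.08188064, -0.09636728,  0.00041745,  0.13466893, -0.08771197,
        0.0445139 ]), 'joint_efforts': array([ 6.74944895e-04, -5.20384240e+01,  4.64806759e+01,  1.62789132e-02,
        1.37580153e-05, -7.06571655e-06]), 'ee_pos': array([ 0.19511658, -0.51399476,  0.24756694]), 'tcp_rot': array([-90.03076266,  89.92282444, 110.75583085]), 'wrist_force': array([ 0.27823582,  0.07472205, -0.13873655]), 'torque': array([ 0.04876519,  0.033533  , -0.00703109]), 'opening': 0.08538571788467193}
scene {'fovy': 55.784112317360716, 'cx': 323.3695824695791, 'cy': 237.87102828065758, 'D': array([-0.02833356,  0.        ,  0.        ,  0.        ,  0.        ]), 'world_to_cam': array([[ 0.08757921,  0.99609807, -0.01088669, -0.10623929],
       [ 0.68412569, -0.06808655, -0.72617923, -0.27551149],
       [-0.72408696,  0.05615034, -0.68741924,  1.44690675],
       [ 0.        ,  0.        ,  0.        ,  1.        ]])}
side {'fovy': 51.008473
[... 226 characters left out ...]
.37881186,  0.47836095, -0.79225777,  0.31264991],
       [ 0.5173718 , -0.60033479, -0.60985618,  1.02781137],
       [ 0.        ,  0.        ,  0.        ,  1.        ]])}
wrist {'fovy': 60.38483507401653, 'cx': 314.6597042958426, 'cy': 242.96286145280447, 'D': array([-0.06452992,  0.        ,  0.        ,  0.        ,  0.        ]), 'tool_from_camera': array([[ 6.47755477e-04, -2.65953581e-01,  9.63985619e-01,
        -1.25951128e-01],
       [ 9.99999789e-01,  2.17658321e-04, -6.11905736e-04,
        -5.54983381e-04],
       [-4.70809697e-05,  9.63985812e-01,  2.65953666e-01,
        -6.77862361e-02],
       [ 0.00000000e+00,  0.00000000e+00,  0.00000000e+00,
         1.00000000e+00]])}
```

View pics/scene0.png

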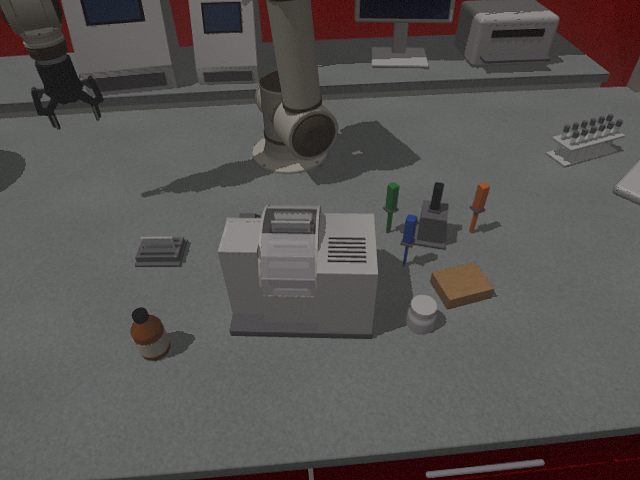

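View pics/side0.png

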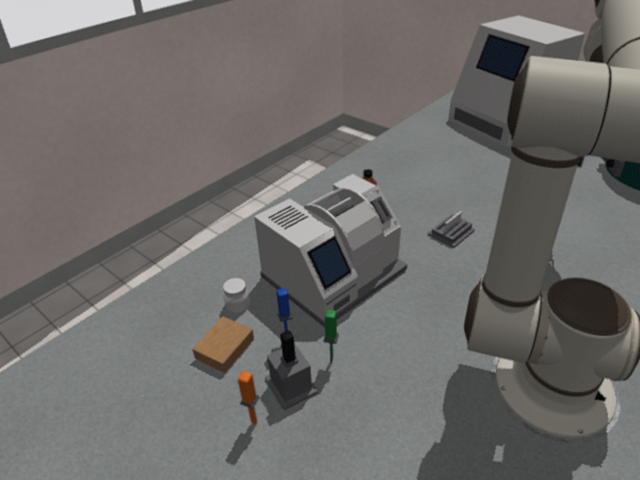

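View pics/wrist0.png

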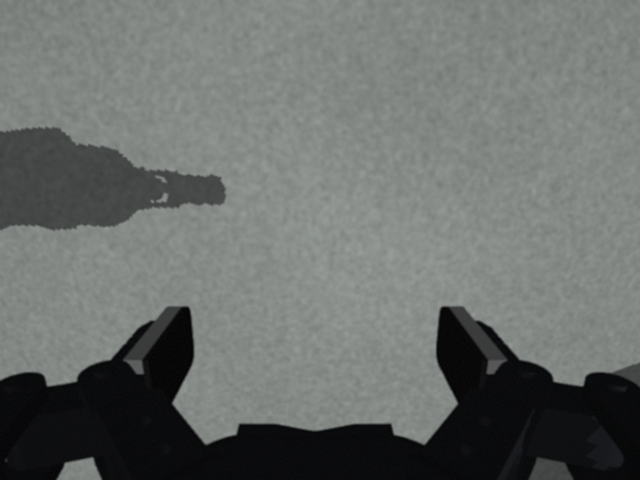

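Side view: scanner around (330,250), with the slotted pod at about (383,207). The black key stands in its grey holder at (288,347), and the blue, green and orange lookalikes stand around it. The rack is at (452,230). Next I'll enlarge these and get coarse positions.

```bash
cat > h.py <<'E'
import numpy as np, cv2
from scipy.spatial.transform import Rotation as R
from workcell import bot, viewer, ticket
def snap(n,fn=None):
    o=bot.get_obs(); c=viewer.camera(n)
    f=240/np.tan(np.radians(c['fovy']/2)); c['K']=np.array([[f,0,c['cx']],[0,f,c['cy']],[0,0,1]])
    if n=='wrist':
        T=np.eye(4); T[:3,:3]=R.from_euler('xyz',o['tcp_rot'],degrees=True).as_matrix(); T[:3,3]=o['ee_pos']
        c['W']=T@c['tool_from_camera']
    else: c['W']=np.linalg.inv(c['world_to_cam'])
    if fn:
        cv2.imwrite(f'pics/{fn}.png',c['image'][:,:,::-1]); np.savez(f'pics/{fn}.npz',K=c['K'],D=c['D'],W=c['W'],image=c['image'])
    return c
def load(fn): return dict(np.load(f'pics/{fn}.npz'))
def ray(c,uv):
    p=cv2.undistortPoints(np.array([[uv]],float),c['K'],c['D'])[0,0]
    d=c['W'][:3,:3]@np.array([p[0],p[1],1]); return c['W'][:3,3],d/np.linalg.norm(d)
def onz(c,uv,z):
    o,d=ray(c,uv); return o+d*(z-o[2])/d[2]
def tri(*cu):
    A=np.zeros((3,3));b=np.zeros(3);rs=[ray(c,u) for c,u in cu]
    for o,d in rs:
        P=np.eye(3)-np.outer(d,d);A+=P;b+=P@o
    x=np.linalg.solve(A,b); return x,[np.linalg.norm((np.eye(3)-np.outer(d,d))@(x-o)) for o,d in rs]
def proj(c,X):
    w=np.linalg.inv(c['W']); rv,_=cv2.Rodrigues(w[:3,:3])
    return cv2.projectPoints(np.atleast_2d(np.array(X,float)),rv,w[:3,3],c['K'],c['D'])[0][:,0]
def crop(fn,x0,y0,x1,y1,out,s=None):
    im=cv2.imread(f'pics/{fn}.png')[y0:y1,x0:x1]; s=s or min(800/(x1-x0),600/(y1-y0))
    cv2.imwrite(f'pics/{out}.png',cv2.resize(im,None,fx=s,fy=s,interpolation=cv2.INTER_CUBIC)); print(out,s)
E
python3 - <<'E'
from h import *
s=snap('scene','scene1'); d=snap('side','side1')
crop('side1',230,160,430,310,'sidecrop'); crop('scene1',120,170,520,370,'scenecrop')
crop('side1',220,280,360,440,'sidekey')
print('holder scene', tri((s,(437,184)),(d,(288,334))))
print('rack', onz(s,(163,250),0.03), onz(d,(452,230),0.03))
E
```

```text
sidecrop 4.0
scenecrop 2.0
sidekey 3.75
holder scene (array([0.42410029, 0.33733233, 0.15954948]), [np.float64(0.0018162541005464104), np.float64(0.0018162541005465622)])
rack [ 0.44541488 -0.31911284  0.03      ] [ 0.4129335  -0.30388346  0.03      ]
```

View pics/sidecrop.png

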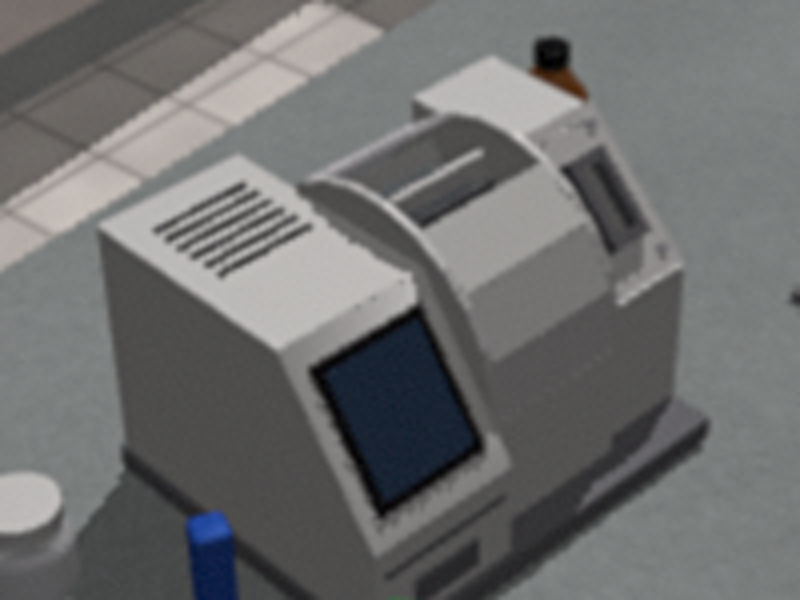

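View pics/scenecrop.png

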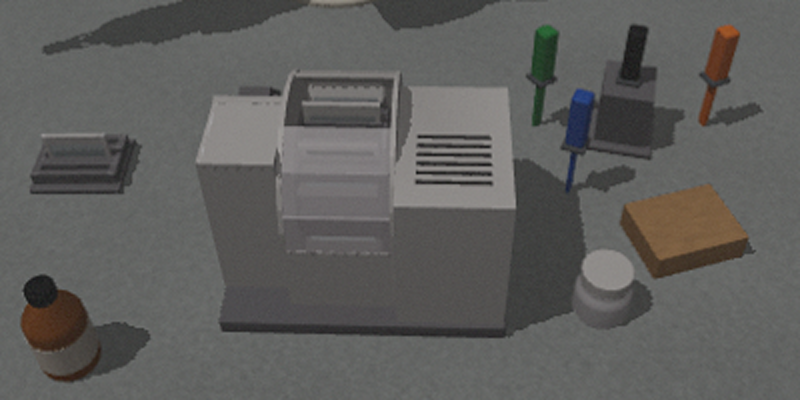

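View pics/sidekey.png

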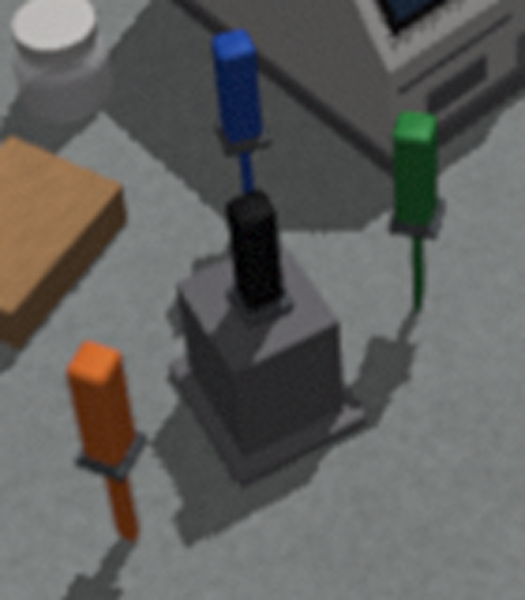

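Run:
```python
from h import *
s=load('scene1'); d=load('side1')
f=lambda u:np.round(u,4)
print('base back corners',f(onz(s,(231,330),0.005)),f(onz(s,(372,333),0.005)))
print('pod top back corners z.205',f(onz(s,(219.5,251.5),0.205)),'body top back R z.195',f(onz(s,(377,274),0.195)), f(onz(s,(317.5,272.5),.195)))
print('body top side',[f(onz(d,(230+x/4,160+y/4),.195)) for x,y in((102,230),(240,155),(280,350),(415,290))])
print('green',tri((s,(393,184)),(d,(331,312))))
print('blue',tri((s,(411,216)),(d,(283,291))))
print('orange',tri((s,(483,184)),(d,(246,374))))
print('holder top corners side',[f(onz(d,(220+x/3.75,280+y/3.75),.085)) for x,y in((245,372),(340,322),(180,290))])
```

```text
base back corners [ 0.6752 -0.1466  0.005 ] [0.7104 0.1453 0.005 ]
pod top back corners z.205 [ 0.6431 -0.1394  0.205 ] body top back R z.195 [0.7171 0.141  0.195 ] [0.7033 0.0365 0.195 ]
body top side [array([0.7093, 0.1465, 0.195 ]), array([0.6999, 0.0375, 0.195 ]), array([0.5508, 0.1642, 0.195 ]), array([0.5272, 0.0769, 0.195 ])]
green (array([0.40257003, 0.23780537, 0.15148915]), [np.float64(0.000662613164699477), np.float64(0.0006626131646995658)])
blue (array([0.51943698, 0.25394175, 0.15095113]), [np.float64(0.0007666483437433646), np.float64(0.0007666483437434235)])
orange (array([0.42360803, 0.44838991, 0.15161293]), [np.float64(0.0007983869082135454), np.float64(0.0007983869082134637)])
holder top corners side [array([0.3999, 0.3804, 0.085 ]), array([0.3831, 0.3263, 0.085 ]), array([0.4628, 0.3643, 0.085 ])]
```

Run:
```python
from h import *
o=bot.get_obs(); M=R.from_euler('xyz',o['tcp_rot'],degrees=True).as_matrix(); print(M.round(3))
s=load('scene1'); print(onz(s,(291,222),.218))
```

```text
[[-0.     0.355 -0.935]
 [ 0.001 -0.935 -0.355]
 [-1.    -0.001  0.   ]]
[ 0.58907949 -0.0051325   0.218     ]
```

Emit:
jog_arm(
  deltas=[
    {"z":50,"x":30,"y":30},
    {"z":100,"x":60,"y":60},
    {"z":130,"x":80,"y":100},
    {"z":150,"x":90,"y":140},
    {"z":150,"x":100,"y":180},
    {"z":150,"x":110,"y":220},
    {"z":150,"x":120,"y":260},
    {"z":150,"x":130,"y":300},
    {"z":150,"x":140,"y":330},
    {"z":150,"x":140,"y":330},
  ],
)

```text
validation failed for argument at $.de...
```

Emit:
jog_arm(
  deltas=[
    {"fingers":1,"x":30,"y":30,"z":50,"twist":0},
    {"fingers":1,"x":50,"y":70,"z":90,"twist":0},
    {"fingers":1,"x":70,"y":115,"z":110,"twist":0},
    {"fingers":1,"x":80,"y":160,"z":120,"twist":0},
    {"fingers":1,"x":90,"y":205,"z":130,"twist":0},
    {"fingers":1,"x":100,"y":250,"z":140,"twist":0},
    {"fingers":1,"x":110,"y":295,"z":150,"twist":0},
    {"fingers":1,"x":115,"y":340,"z":150,"twist":0},
    {"fingers":1,"x":115,"y":350,"z":150,"twist":0},
    {"fingers":1,"x":115,"y":350,"z":150,"twist":0},
  ],
)

```text
time: 1.25
ee_pos: [0.3101, -0.162, 0.3988]
tcp_rot: [159.2, 89.9, 0.2]
wrist_force: [-0.1, -0.9, 0.3]
opening: 0.0856
```

Run:
```python
from h import *
c=snap('wrist','w1'); print(bot.get_obs()['q'].round(1))
```

```text
[-27.8 -15.    9.1 114.1   0.  131.3]
```

View pics/w1.png

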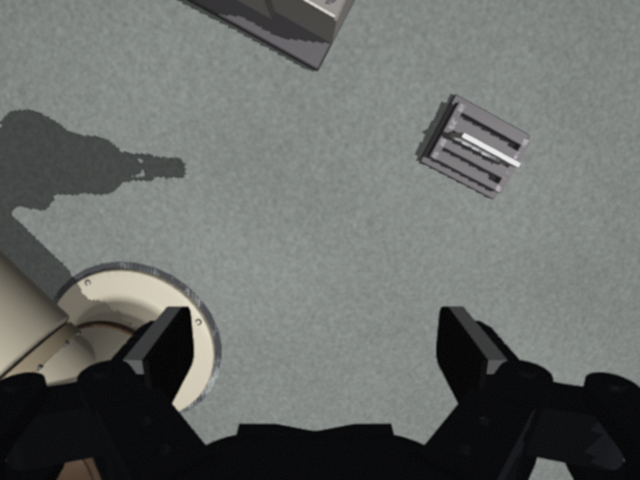

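Emit:
jog_arm(
  deltas=[
    {"fingers":1,"x":10,"y":10,"z":5,"twist":8.5},
    {"fingers":1,"x":20,"y":20,"z":10,"twist":17},
    {"fingers":1,"x":30,"y":30,"z":15,"twist":25.5},
    {"fingers":1,"x":40,"y":40,"z":20,"twist":34},
    {"fingers":1,"x":50,"y":50,"z":20,"twist":42.5},
    {"fingers":1,"x":60,"y":60,"z":20,"twist":51},
    {"fingers":1,"x":70,"y":70,"z":20,"twist":59.5},
    {"fingers":1,"x":80,"y":80,"z":20,"twist":68},
    {"fingers":1,"x":80,"y":90,"z":20,"twist":76.5},
    {"fingers":1,"x":80,"y":100,"z":20,"twist":85},
  ],
)

```text
time: 2.3
ee_pos: [0.3909, -0.064, 0.4177]
tcp_rot: [-140.3, 89.9, 145.9]
wrist_force: [-0.3, -0.5, -0.9]
opening: 0.0852
```

Emit:
jog_arm(
  deltas=[
    {"fingers":1,"x":0,"y":0,"z":0,"twist":8.5},
    {"fingers":1,"x":0,"y":0,"z":0,"twist":17},
    {"fingers":1,"x":0,"y":0,"z":0,"twist":25.5},
    {"fingers":1,"x":0,"y":0,"z":0,"twist":34},
    {"fingers":1,"x":0,"y":0,"z":0,"twist":42.5},
    {"fingers":1,"x":0,"y":0,"z":0,"twist":51},
    {"fingers":1,"x":0,"y":0,"z":0,"twist":59.5},
    {"fingers":1,"x":0,"y":0,"z":0,"twist":66},
    {"fingers":1,"x":0,"y":0,"z":0,"twist":66},
  ],
)

```text
time: 3.2
ee_pos: [0.3912, -0.065, 0.4172]
tcp_rot: [-149.9, 89.9, -157.7]
wrist_force: [0.3, -0.4, -0.6]
opening: 0.0854
```

Run:
```python
from h import *
c=snap('wrist','w2'); o=bot.get_obs(); print(o['q'].round(1),o['ee_pos'],o['time'])
M=R.from_euler('xyz',o['tcp_rot'],degrees=True).as_matrix(); print(M.round(3))
```

```text
[-9.400e+00 -7.800e+00  1.740e+01  1.153e+02 -1.000e-01 -1.400e+00] [ 0.39111933 -0.06490859  0.41730166] 3.25
[[-0.002  0.139  0.99 ]
 [-0.001  0.99  -0.139]
 [-1.    -0.001 -0.002]]
```

View pics/w2.png

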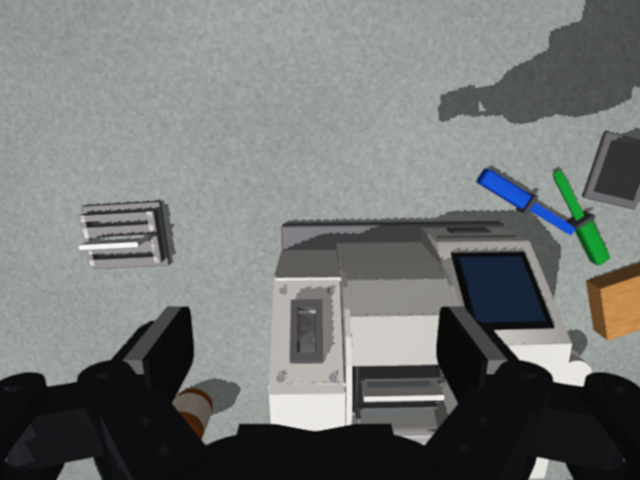

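Run:
```python
from h import *
crop('w2',260,210,380,400,'w2slot'); crop('w2',340,300,460,440,'w2port')
crop('w2',60,180,200,290,'w2rack')
```

```text
w2slot 3.1578947368421053
w2port 4.285714285714286
w2rack 5.454545454545454
```

View pics/w2slot.png

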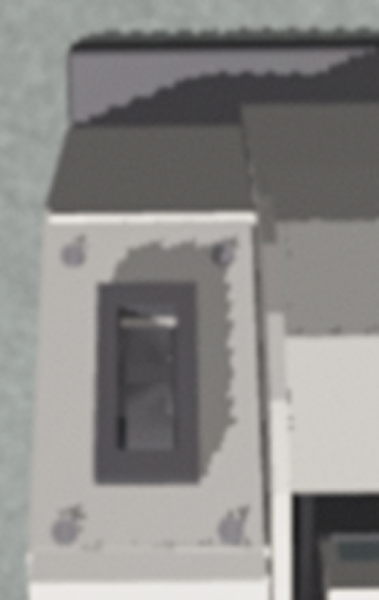

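View pics/w2rack.png

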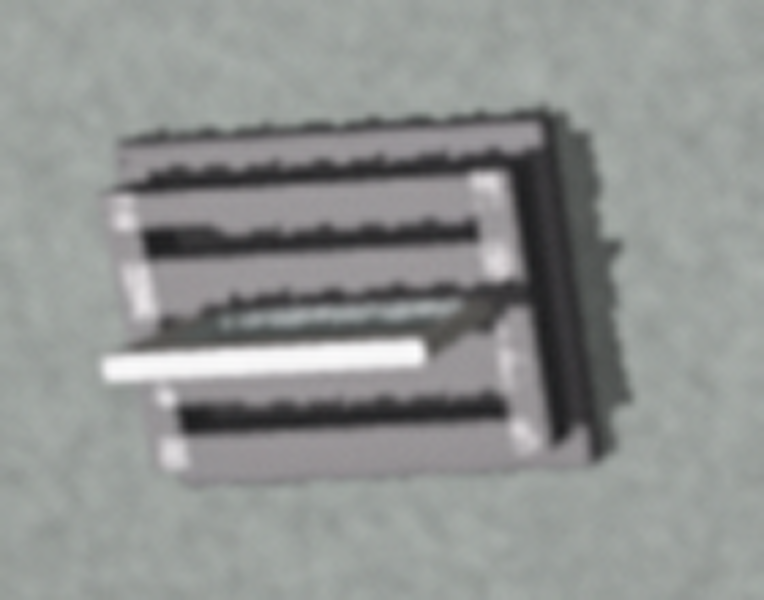

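Emit:
jog_arm(
  deltas=[
    {"fingers":1,"x":30,"y":-40,"z":0,"twist":0},
    {"fingers":1,"x":60,"y":-80,"z":0,"twist":0},
    {"fingers":1,"x":60,"y":-80,"z":0,"twist":0},
    {"fingers":1,"x":60,"y":-80,"z":0,"twist":0},
  ],
)

```text
time: 3.65
ee_pos: [0.4516, -0.1462, 0.4159]
tcp_rot: [-173.6, 89.7, 178.1]
wrist_force: [-0.4, 0.0, 0.4]
opening: 0.0852
```

Run:
```python
from h import *
c=snap('wrist','w3'); o=bot.get_obs(); print(o['q'].round(1),o['ee_pos'],o['time'])
```

```text
[-1.780e+01  2.600e+00  2.730e+01  1.149e+02 -1.000e-01 -9.600e+00] [ 0.45101604 -0.14538686  0.41689319] 3.7
```

View pics/w3.png

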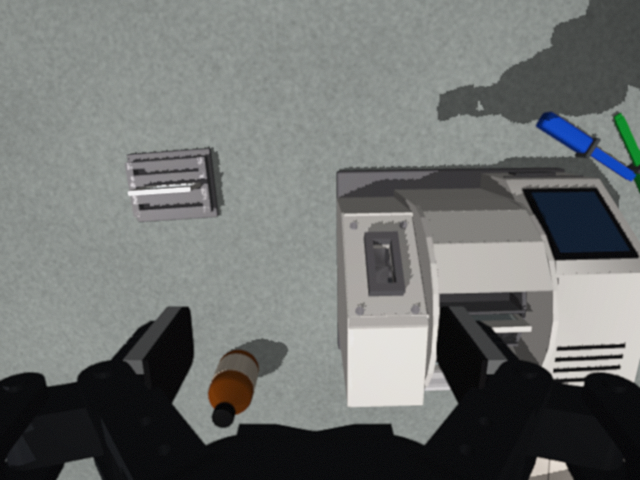

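Run:
```python
from h import *
crop('w3',335,200,435,320,'w3slot'); crop('w3',430,270,570,400,'w3port')
```

```text
w3slot 5.0
w3port 4.615384615384615
```

View pics/w3slot.png

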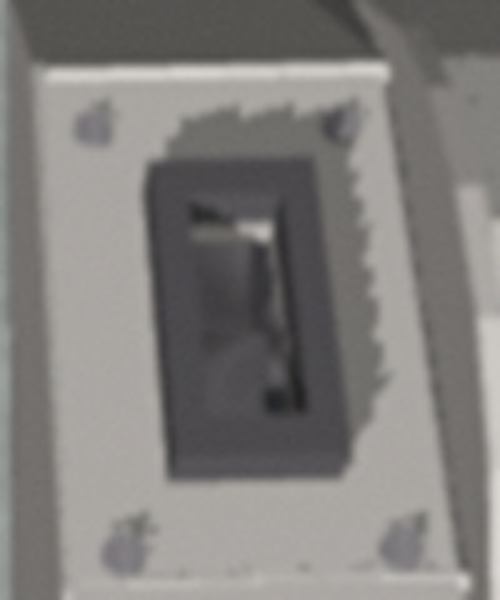

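View pics/w3port.png

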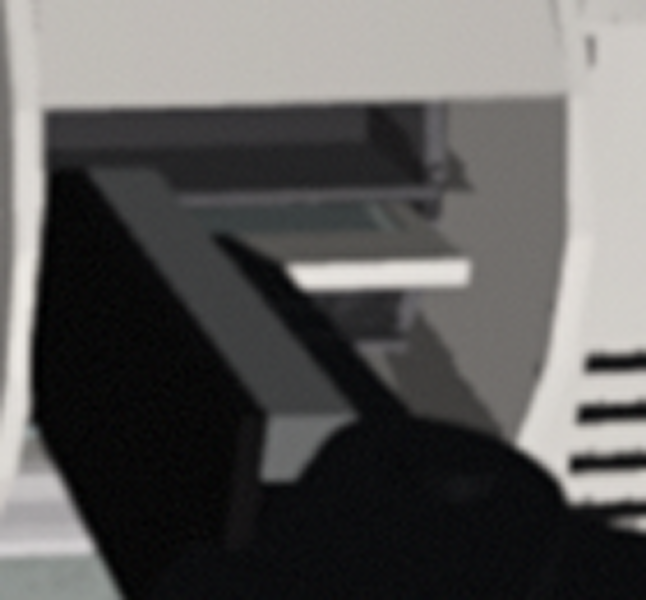

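Run:
```python
from h import *
ims=[]
for fn,b in(('w2',(280,285,335,375)),('w3',(355,220,415,305))):
    im=cv2.imread(f'pics/{fn}.png')[b[1]:b[3],b[0]:b[2]]
    g=cv2.cvtColor(im,cv2.COLOR_BGR2GRAY).astype(float); g=np.clip((g-30)/(120-30),0,1)**.7*255
    g=cv2.resize(g.astype(np.uint8),None,fx=6.5,fy=6.5,interpolation=cv2.INTER_CUBIC); ims.append(cv2.copyMakeBorder(g,0,600-g.shape[0],0,5,0))
cv2.imwrite('pics/slots.png',np.hstack(ims)); print(ims[0].shape)
```

```text
(600, 363)
```

View pics/slots.png

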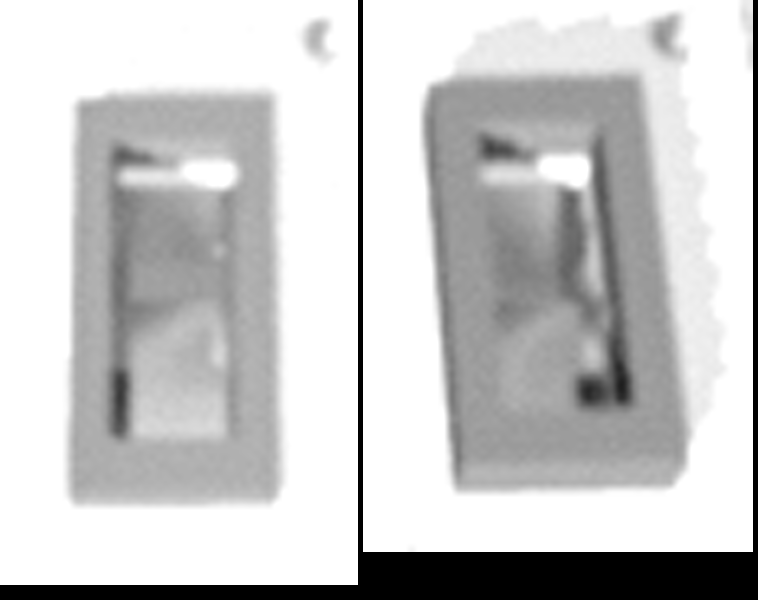

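Run:
```python
from h import *
a,b=load('w2'),load('w3')
f2=lambda x,y:(280+x/6.5,285+y/6.5); f3=lambda x,y:(355+(x-363)/6.5,220+y/6.5)
P={}
for n,p,q in [('c',(174.5,292),(553,268)),('TL',(112,147),(480,133)),('BL',(112,437),(501,405)),('TR',(237,147),(599,130)),('BR',(237,437),(632,405)),('oTL',(77,98),(430,85)),('oTR',(273,93),(640,76))]:
    x,e=tri((a,f2(*p)),(b,f3(*q))); P[n]=x; print(n,x.round(4),np.round(e,4))
print(np.linalg.norm(P['TL']-P['BL']),np.linalg.norm(P['TR']-P['BR']),np.linalg.norm(P['TL']-P['TR']))
# scanner yaw from edges in w2/w3: base front edge
w1=load('w1'); print('base corner w1',onz(w1,(318,69),.01))
# base front-right corners
print('w2 base',onz(a,(282,224),.012),onz(a,(500,220),.012)); print('w3 base',onz(b,(338,170),.012),onz(b,(566,167),.012))
# pod top edges w3 z=.205
print('pod top', [onz(b,u,.205).round(4) for u in((347,406),(424,403),(347.5,327),(428,317))])
s=load('scene1')
print('port', [onz(b,u,.218).round(4) for u in((440,293),(553,291))],[onz(a,u,.218).round(4) for u in((352,367),)])
print('slide top', [[onz(a,(60+x/5.4545,180+y/5.4545),.056).round(4) for x,y in((103,358),(425,340),(425,363),(105,380))]],[onz(w1,u,.056).round(4) for u in((462,135),(518,163))],[onz(b,u,.056).round(4) for u in((129,192),(190,189))])
```

```text
c [ 0.5105 -0.0885  0.1775] [0.0002 0.0002]
TL [ 0.4927 -0.0955  0.1629] [0.0004 0.0004]
BL [ 0.524  -0.0995  0.1938] [0.0005 0.0005]
TR [ 0.4966 -0.0771  0.1586] [0.0003 0.0003]
BR [ 0.5269 -0.0814  0.1931] [0.0005 0.0005]
oTL [ 0.4871 -0.1009  0.1543] [0. 0.]
oTR [ 0.4895 -0.0702  0.1569] [0.0001 0.0001]
0.04414034285639134 0.04612194920551749 0.019353656353104064
base corner w1 [ 0.43997956 -0.11563821  0.01      ]
w2 base [ 0.43768824 -0.11424994  0.012     ] [0.47111966 0.17408428 0.012     ]
w3 base [ 0.43706654 -0.11317968  0.012     ] [0.47376594 0.1823845  0.012     ]
pod top [array([ 0.6413, -0.1416,  0.205 ]), array([ 0.6494, -0.0678,  0.205 ]), array([ 0.558, -0.131,  0.205]), array([ 0.559 , -0.0583,  0.205 ])]
port [array([ 0.5316, -0.0496,  0.218 ]), array([0.5448, 0.0487, 0.218 ])] [array([ 0.5322, -0.0497,  0.218 ])]
slide top [[array([ 0.4208, -0.3671,  0.056 ]), array([ 0.4269, -0.2904,  0.056 ]), array([ 0.4322, -0.2918,  0.056 ]), array([ 0.4259, -0.3682,  0.056 ])]] [array([ 0.428 , -0.2917,  0.056 ]), array([ 0.4242, -0.3657,  0.056 ])] [array([ 0.4216, -0.3658,  0.056 ]), array([ 0.4292, -0.2917,  0.056 ])]
```

Emit:
jog_arm(
  deltas=[
    {"fingers":1,"x":-5,"y":48,"z":0,"twist":-1},
    {"fingers":1,"x":-15,"y":95,"z":0,"twist":-2},
    {"fingers":1,"x":-25,"y":142,"z":0,"twist":-3},
    {"fingers":1,"x":-35,"y":190,"z":0,"twist":-4},
    {"fingers":1,"x":-45,"y":237,"z":0,"twist":-5},
    {"fingers":1,"x":-55,"y":285,"z":0,"twist":-6},
    {"fingers":1,"x":-65,"y":332,"z":0,"twist":-6},
    {"fingers":1,"x":-75,"y":380,"z":-10,"twist":-6},
    {"fingers":1,"x":-81,"y":425,"z":-30,"twist":-6},
    {"fingers":1,"x":-81,"y":445,"z":-37,"twist":-6},
  ],
)

```text
time: 4.7
ee_pos: [0.3676, 0.3025, 0.379]
tcp_rot: [-175.0, 89.8, 170.9]
wrist_force: [-0.2, -0.6, 0.0]
opening: 0.0854
```

Emit:
jog_arm(
  deltas=[
    {"fingers":1,"x":0,"y":0,"z":0,"twist":0},
    {"fingers":0.7,"x":0,"y":0,"z":0,"twist":0},
  ],
)

```text
time: 4.9
ee_pos: [0.3664, 0.3025, 0.3798]
tcp_rot: [175.6, 89.8, 161.6]
wrist_force: [-0.0, 0.3, -0.2]
opening: 0.073
```

Run:
```python
from h import *
c=snap('wrist','w4'); o=bot.get_obs(); print(o['q'].round(1),o['ee_pos'],o['time'])
M=R.from_euler('xyz',o['tcp_rot'],degrees=True).as_matrix(); print(M.round(3))
```

```text
[3.940e+01 1.000e-01 2.020e+01 1.102e+02 1.000e-01 5.340e+01] [0.36682835 0.3019848  0.38025217] 4.95
[[-0.002  0.243  0.97 ]
 [ 0.001  0.97  -0.243]
 [-1.     0.001 -0.002]]
```

View pics/w4.png

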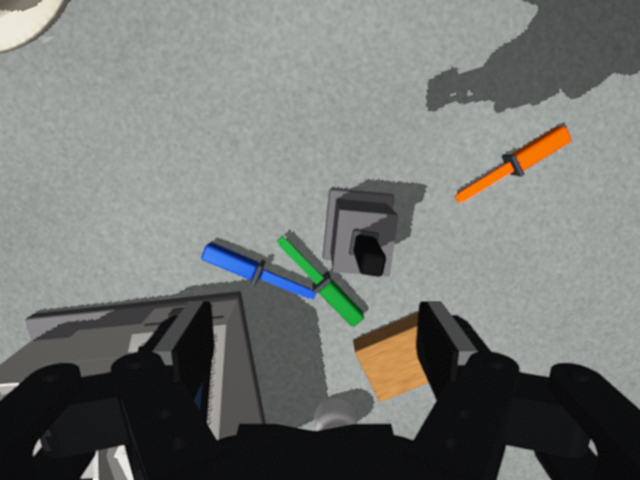

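Run:
```python
from h import *
crop('w4',310,170,450,290,'w4h')
```

```text
w4h 5.0
```

View pics/w4h.png

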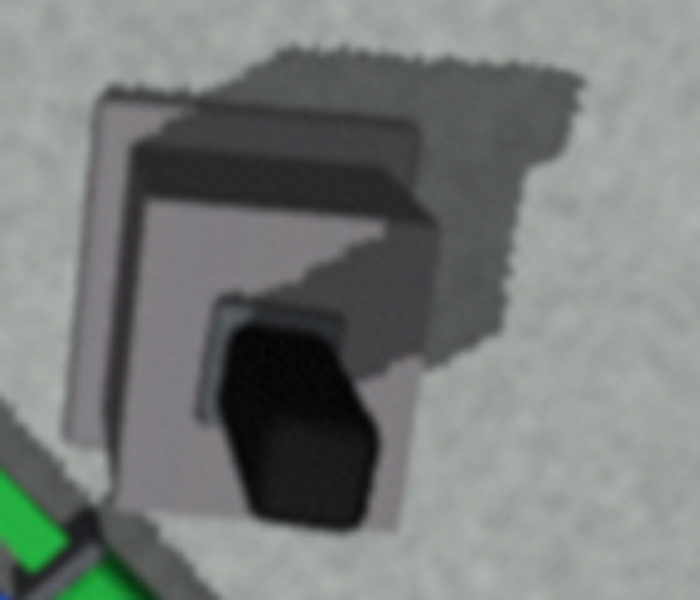

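The crop shows the black key standing in the grey holder. The holder's top corners are at crop (147,200), (435,222), (398,528) and (115,505), and the key top is near (315,470). The blue, green and orange ones are not in the holder, so this black one is the key I want.

Run:
```python
from h import *
a=load('w4'); f=lambda x,y:(310+x/5,170+y/5)
H=[onz(a,f(*u),.085) for u in((147,200),(435,222),(398,528),(115,505))]
print(np.round(H,4)); print('c',np.mean(H,0), [np.degrees(np.arctan2(*(H[j]-H[i])[[1,0]])) for i,j in((0,1),(3,2),(0,3),(1,2))],[np.linalg.norm(H[j]-H[i]) for i,j in((0,1),(3,2),(0,3),(1,2))])
K=[onz(a,f(*u),.161) for u in((265,422),(378,440),(360,528),(258,515))]
print(np.round(K,4),np.mean(K,0))
s,d=load('scene1'),load('side1')
print(tri((s,(437.5,184)),(d,(288.5,334)),(a,f(315,475))))
```

```text
[[0.385  0.3254 0.085 ]
 [0.404  0.3827 0.085 ]
 [0.4684 0.362  0.085 ]
 [0.4483 0.3036 0.085 ]]
c [0.42641475 0.343419   0.085     ] [np.float64(71.65904553592505), np.float64(71.03645553848303), np.float64(-18.995579117872367), np.float64(-17.79371764418165)] [np.float64(0.06029556453014143), np.float64(0.061710924646449936), np.float64(0.06699664734005872), np.float64(0.06766591373739837)]
[[0.4133 0.3355 0.161 ]
 [0.4213 0.354  0.161 ]
 [0.4366 0.3477 0.161 ]
 [0.4298 0.3306 0.161 ]] [0.42525032 0.34195376 0.161     ]
(array([0.42396162, 0.33927357, 0.16038107]), [np.float64(0.0024691953354507032), np.float64(0.0005511969415310208), np.float64(0.002927100031213155)])
```

Emit:
jog_arm(
  deltas=[
    {"fingers":0.7,"x":30,"y":20,"z":-30,"twist":-2},
    {"fingers":0.7,"x":59,"y":40,"z":-65,"twist":-4.4},
    {"fingers":0.7,"x":59,"y":40,"z":-100,"twist":-4.4},
    {"fingers":0.7,"x":59,"y":40,"z":-100,"twist":-4.4},
    {"fingers":0.7,"x":59,"y":40,"z":-100,"twist":-4.4},
  ],
)

```text
time: 5.45
ee_pos: [0.4258, 0.3408, 0.2822]
tcp_rot: [135.3, 89.9, 116.8]
wrist_force: [-0.1, 0.5, 0.8]
opening: 0.0598
```

Run:
```python
from h import *
c=snap('wrist','w5'); o=bot.get_obs(); print(o['ee_pos'],o['time'])
M=R.from_euler('xyz',o['tcp_rot'],degrees=True).as_matrix(); print(M.round(3))
```

```text
[0.42602346 0.34129364 0.28356977] 5.5
[[ 0.001  0.317  0.948]
 [ 0.004  0.948 -0.317]
 [-1.     0.004 -0.   ]]
```

View pics/w5.png

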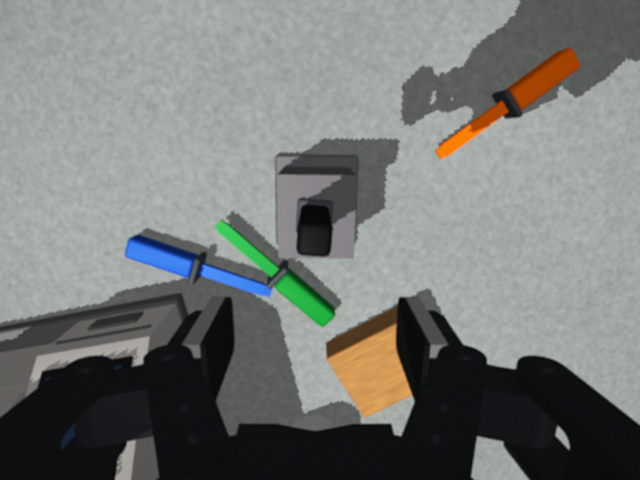

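The key is centred between the jaws at (314,230) and square to them, so I descend and grip.

Emit:
jog_arm(
  deltas=[
    {"fingers":0.7,"x":0,"y":1,"z":-45,"twist":0},
    {"fingers":0.7,"x":0,"y":1,"z":-90,"twist":0},
    {"fingers":0.7,"x":0,"y":1,"z":-135,"twist":0},
    {"fingers":0.7,"x":0,"y":1,"z":-167,"twist":0},
    {"fingers":0.7,"x":0,"y":1,"z":-167,"twist":0},
    {"fingers":0,"x":0,"y":1,"z":-167,"twist":0},
    {"fingers":0,"x":0,"y":1,"z":-167,"twist":0},
    {"fingers":0,"x":0,"y":1,"z":-167,"twist":0},
    {"fingers":0,"x":0,"y":1,"z":-167,"twist":0},
    {"fingers":0,"x":0,"y":1,"z":-167,"twist":0},
  ],
  grip_force=30,
)

```text
time: 6.5
ee_pos: [0.4272, 0.343, 0.12]
tcp_rot: [72.2, 89.5, 53.7]
wrist_force: [-0.8, -1.7, 7.8]
opening: 0.022
```

Run:
```python
from h import *
c=snap('wrist','w6'); s=snap('side','side6');crop('side6',220,250,360,440,'side6c'); o=bot.get_obs(); print(o['ee_pos'],o['time'],o['opening'],o['wrist_force'])
```

```text
side6c 3.1578947368421053
[0.4272041  0.34304551 0.1200105 ] 6.6 0.021775993141895586 [-1.04203785 -1.12142162  8.74846067]
```

View pics/side6c.png

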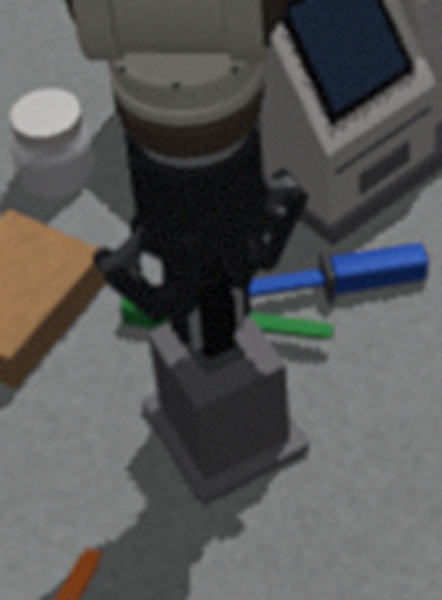

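Emit:
jog_arm(
  deltas=[
    {"fingers":0,"x":0,"y":0,"z":20,"twist":0},
    {"fingers":0,"x":0,"y":0,"z":45,"twist":0},
    {"fingers":0,"x":0,"y":0,"z":65,"twist":0},
    {"fingers":0,"x":0,"y":0,"z":65,"twist":0},
    {"fingers":0,"x":0,"y":0,"z":65,"twist":0},
  ],
)

```text
time: 7.1
ee_pos: [0.4276, 0.3433, 0.1858]
tcp_rot: [69.6, 89.4, 51.1]
wrist_force: [0.4, 0.5, -1.9]
opening: 0.0216
```

Run:
```python
from h import *
s=snap('side','side7');crop('side7',220,250,360,440,'side7c'); o=bot.get_obs(); print(o['ee_pos'],o['time'],o['opening'],o['wrist_force'])
# where is the holder top centre in side picture
print(proj(s,[[.4265,.343,.085],[o['ee_pos'][0],o['ee_pos'][1],.110]]))
```

```text
side7c 3.1578947368421053
[0.42721713 0.34304295 0.18473983] 7.15 0.02194669382833346 [ 0.98930685  0.25678893 -2.3529869 ]
[[288.61292479 359.94055663]
 [287.44854604 351.6084517 ]]
```

View pics/side7c.png

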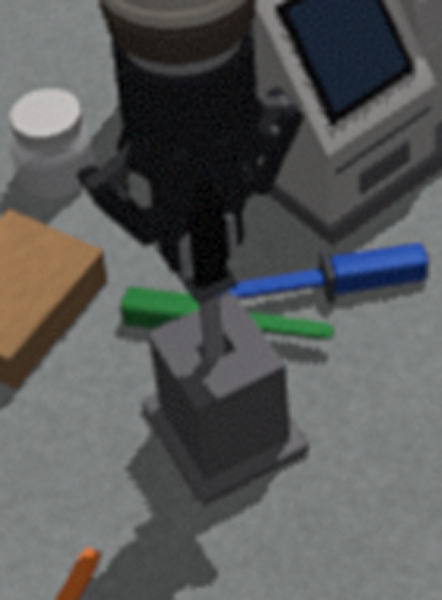

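The key is lifted with its blade tip still in the hole, the blade crossing the hole at crop (212,345). Now I swing the handle toward the robot over the hole's edge, so the key pivots in the pads.

Emit:
jog_arm(
  deltas=[
    {"fingers":0,"x":-5,"y":2,"z":0,"twist":0},
    {"fingers":0,"x":-14,"y":5,"z":0,"twist":0},
    {"fingers":0,"x":-22,"y":7,"z":-1,"twist":0},
    {"fingers":0,"x":-30,"y":10,"z":-3,"twist":0},
    {"fingers":0,"x":-38,"y":13,"z":-5,"twist":0},
    {"fingers":0,"x":-46,"y":15,"z":-8,"twist":0},
    {"fingers":0,"x":-54,"y":18,"z":-12,"twist":0},
    {"fingers":0,"x":-54,"y":18,"z":-12,"twist":0},
  ],
)

```text
time: 7.95
ee_pos: [0.372, 0.3614, 0.1724]
tcp_rot: [78.2, 89.6, 59.8]
wrist_force: [0.2, -0.5, -0.5]
opening: 0.0214
```

Run:
```python
from h import *
s=snap('side','side8');crop('side8',220,250,380,440,'side8c'); o=bot.get_obs(); print(o['ee_pos'],o['time'],o['opening'],o['wrist_force'])
```

```text
side8c 3.1578947368421053
[0.37228212 0.36135467 0.1725576 ] 8.0 0.02132405851828121 [ 0.13497834 -0.15472545 -1.24474053]
```

View pics/side8c.png

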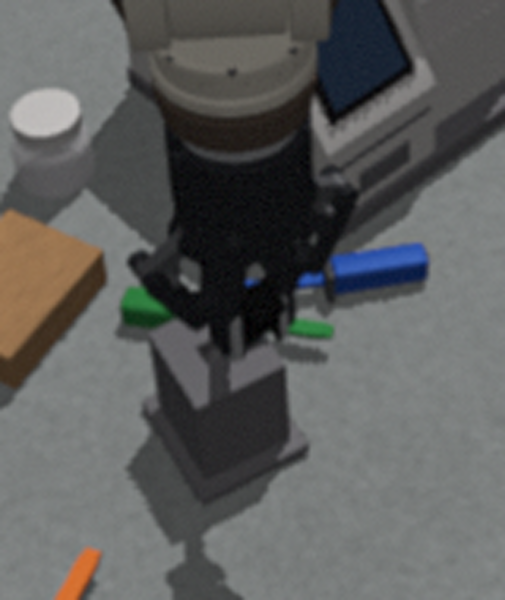

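Run:
```python
from h import *
s=snap('scene','sc8');crop('sc8',380,140,500,250,'sc8c'); w=snap('wrist','w8')
a=cv2.imread('pics/sc8c.png'); b=cv2.imread('pics/w8.png'); h=max(a.shape[0],480)
cv2.imwrite('pics/m8.png',np.hstack([cv2.resize(a,(380,int(a.shape[0]*380/a.shape[1])))[:300], cv2.resize(b,(400,300))]))
```

```text
sc8c 5.454545454545454
```

View pics/m8.png

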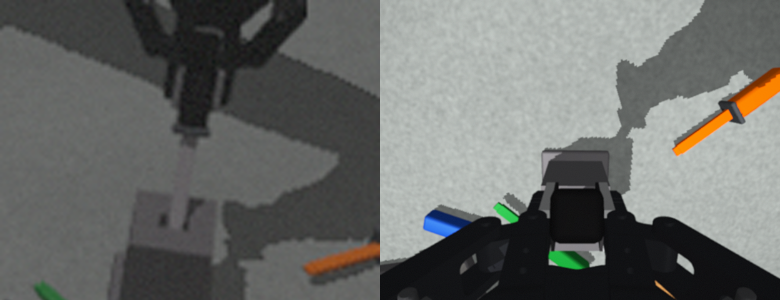

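Emit:
jog_arm(
  deltas=[
    {"fingers":0,"x":-7,"y":2,"z":-5,"twist":0},
    {"fingers":0,"x":-13,"y":4.5,"z":-10,"twist":0},
    {"fingers":0,"x":-20,"y":6.5,"z":-16,"twist":0},
    {"fingers":0,"x":-20,"y":6.5,"z":-16,"twist":0},
    {"fingers":0,"x":-20,"y":6.5,"z":-16,"twist":0},
  ],
)

```text
time: 8.6
ee_pos: [0.3521, 0.3677, 0.1561]
tcp_rot: [86.3, 89.6, 67.9]
wrist_force: [0.6, -0.3, -1.5]
opening: 0.0215
```

Run:
```python
from h import *
s=snap('scene','sc9');crop('sc9',380,140,500,250,'sc9c'); o=bot.get_obs(); print(o['ee_pos'],o['time'],o['wrist_force'])
```

```text
sc9c 5.454545454545454
[0.3522953  0.36764004 0.15622224] 8.65 [-1.41228205  0.73954193 -1.17302244]
```

View pics/sc9c.png

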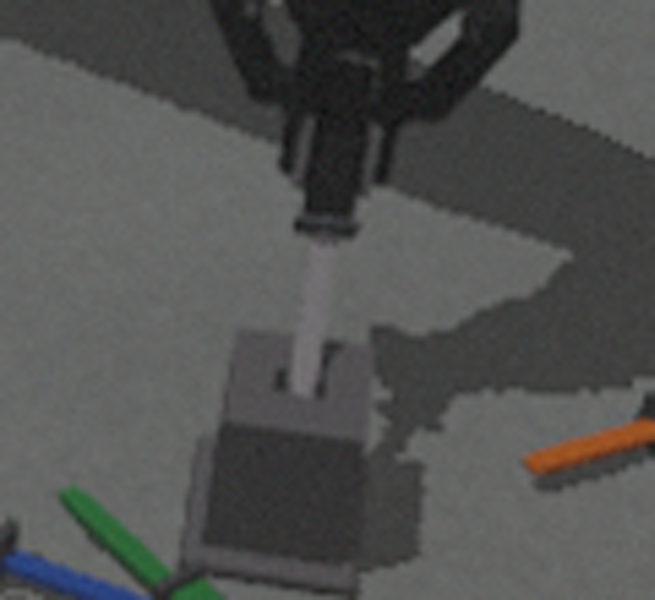

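Emit:
jog_arm(
  deltas=[
    {"fingers":0,"x":-12,"y":4,"z":14,"twist":0},
    {"fingers":0,"x":-20,"y":7,"z":45,"twist":0},
    {"fingers":0,"x":-20,"y":-10,"z":90,"twist":2},
    {"fingers":0,"x":-10,"y":-45,"z":120,"twist":4},
    {"fingers":0,"x":0,"y":-90,"z":140,"twist":6},
    {"fingers":0,"x":10,"y":-137,"z":145,"twist":8},
    {"fingers":0,"x":20,"y":-184,"z":145,"twist":10},
    {"fingers":0,"x":30,"y":-230,"z":145,"twist":11.5},
    {"fingers":0,"x":40,"y":-277,"z":145,"twist":11.5},
    {"fingers":0,"x":40,"y":-277,"z":145,"twist":11.5},
  ],
  grip_force=120,
)

```text
time: 9.65
ee_pos: [0.3924, 0.0863, 0.3022]
tcp_rot: [77.8, 89.6, 70.5]
wrist_force: [-0.3, 0.8, -0.3]
opening: 0.0205
```

Run:
```python
from h import *
a=snap('scene','sc10'); b=snap('side','side10');  o=bot.get_obs(); print(o['ee_pos'],o['time'],o['wrist_force'],o['opening'])
M=R.from_euler('xyz',o['tcp_rot'],degrees=True).as_matrix(); print(M.round(3))
p=[o['ee_pos'],o['ee_pos']+np.array([.079,0,-.079])]
print(proj(a,p),proj(b,p))
u,v=proj(a,p[1])[0].astype(int); crop('sc10',u-70,v-90,u+70,v+40,'sc10c')
u,v=proj(b,p[1])[0].astype(int); crop('side10',u-70,v-90,u+70,v+40,'side10c'); print(u,v)
```

```text
[0.39207188 0.08981532 0.30198858] 9.75 [-0.05093413  1.22306408 -1.4048924 ] 0.020536377072587746
[[ 0.002  0.125  0.992]
 [ 0.008  0.992 -0.125]
 [-1.     0.008  0.001]]
[[330.0976636  128.19800311]
 [333.80786959 180.46678769]] [[381.91544011 218.31526622]
 [350.00185505 234.83663166]]
sc10c 4.615384615384615
side10c 4.615384615384615
350 234
```

View pics/sc10c.png

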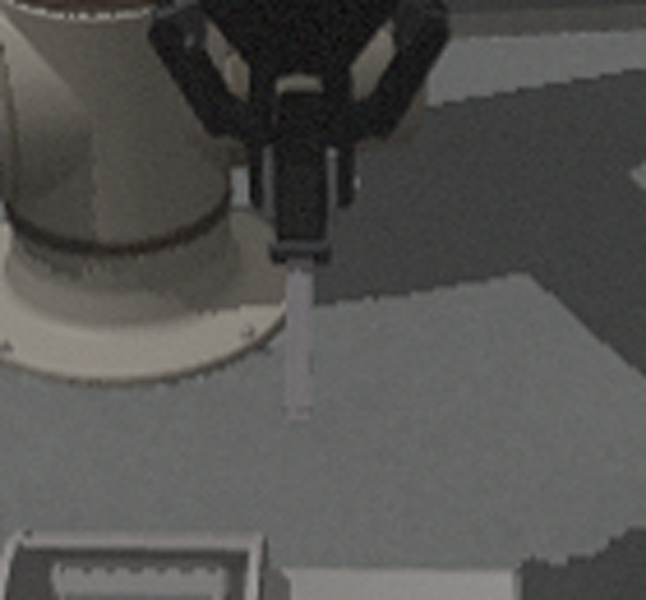

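View pics/side10c.png

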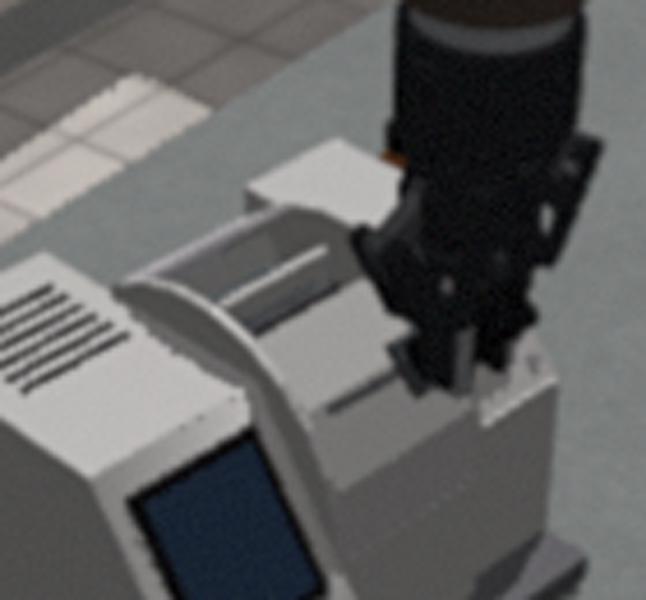

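Run:
```python
from h import *
a,b=load('sc10'),load('side10'); s=4.61538
fa=lambda x,y:(263+x/s,90+y/s); fb=lambda x,y:(280+x/s,144+y/s)
t,e=tri((a,fa(298.5,419)),(b,fb(332,411))); print(t,e)
h,e2=tri((a,fa(300,256)),(b,fb(408,370))); print(h,e2)
d=t-h; print(np.linalg.norm(d),d/np.linalg.norm(d),np.degrees(np.arctan2(-d[2],np.hypot(d[0],d[1]))))
g=np.array([.3921,.0898,.304]); d=t-g;print(np.linalg.norm(d),d,np.degrees(np.arctan2(-d[2],np.hypot(d[0],d[1]))))
```

```text
[0.47220255 0.07853927 0.2221979 ] [np.float64(0.0022668837002159975), np.float64(0.0022668837002160413)]
[0.42235195 0.08603008 0.27521294] [np.float64(0.0046552408917290775), np.float64(0.0046552408917290315)]
0.07315592347657349 [ 0.68142946 -0.10239519 -0.72468553] 46.44269386115
0.11504262918155173 [ 0.08010255 -0.01126073 -0.0818021 ] 45.32114844150277
```

Run:
```python
from h import *
b=load('side1'); c=np.array([.5105,-.0885,.1775]); u=np.array([.7018,-.0862,.7071]);y=np.array([.1219,.9925,0])
print(proj(b,[c,c+.031*u+.016*y,c+.031*u-.016*y,c-.031*u-.016*y,c-.031*u+.016*y, c+.023*u+.009*y,c+.023*u-.009*y,c-.023*u-.009*y,c-.023*u+.009*y]).round(1))
im=cv2.imread('pics/side1.png')
crop('side1',355,185,415,240,'side1slot')
```

```text
[[381.7 208.7]
 [371.  200.3]
 [379.8 195.3]
 [392.2 217. ]
 [383.6 222.4]
 [374.6 202. ]
 [379.5 199.2]
 [388.7 215.3]
 [383.9 218.3]]
side1slot 10.909090909090908
```

View pics/side1slot.png

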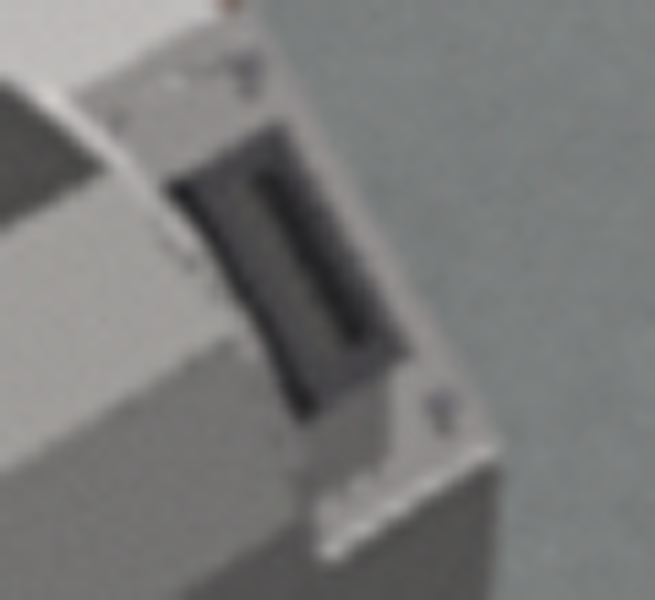

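Emit:
jog_arm(
  deltas=[
    {"fingers":0,"x":0,"y":-45,"z":0,"twist":0},
    {"fingers":0,"x":0,"y":-90,"z":0,"twist":0},
    {"fingers":0,"x":5,"y":-135,"z":0,"twist":0},
    {"fingers":0,"x":20,"y":-160,"z":0,"twist":0},
    {"fingers":0,"x":37,"y":-168,"z":-10,"twist":0},
    {"fingers":0,"x":37,"y":-168,"z":-25,"twist":0},
    {"fingers":0,"x":37,"y":-168,"z":-25,"twist":0},
  ],
)

```text
time: 10.45
ee_pos: [0.429, -0.0768, 0.2754]
tcp_rot: [106.9, 89.5, 99.9]
wrist_force: [-0.2, 0.6, -0.5]
opening: 0.0204
```

Run:
```python
from h import *
a=snap('scene','sc11'); b=snap('side','side11');  o=bot.get_obs(); print(o['ee_pos'],o['time'],o['wrist_force'],o['opening'],o['q'].round(0))
M=R.from_euler('xyz',o['tcp_rot'],degrees=True).as_matrix(); print(M.round(3))
p=o['ee_pos']+np.array([.0798,-.0103,-.080]);print(p,proj(a,p),proj(b,p))
crop('sc11',220,130,320,240,'sc11c'); crop('side11',340,150,440,250,'side11c')
```

```text
[ 0.42898842 -0.07685368  0.27743832] 10.55 [ 0.41334805 -0.12867012 -0.28943   ] 0.020782970657548378 [-10. -10.  -1.  99.   0.  -3.]
[[ 0.001  0.123  0.992]
 [ 0.008  0.992 -0.123]
 [-1.     0.008  0.   ]]
[ 0.50878842 -0.08715368  0.19743832] [[250.60212532 206.53206035]] [[382.29992757 202.46575323]]
sc11c 5.454545454545454
side11c 6.0
```

View pics/sc11c.png

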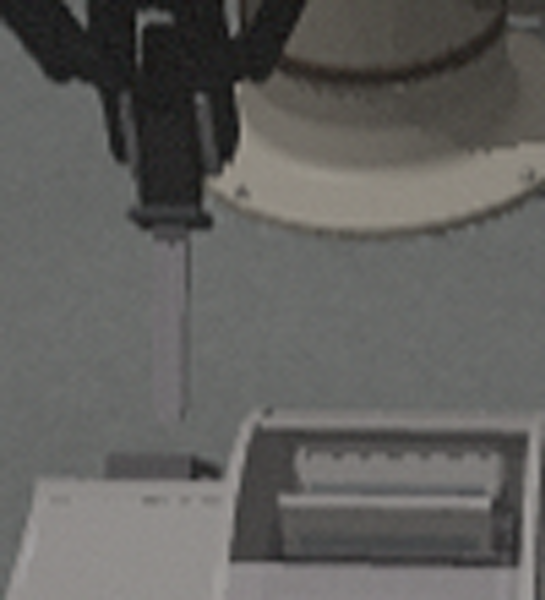

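View pics/side11c.png

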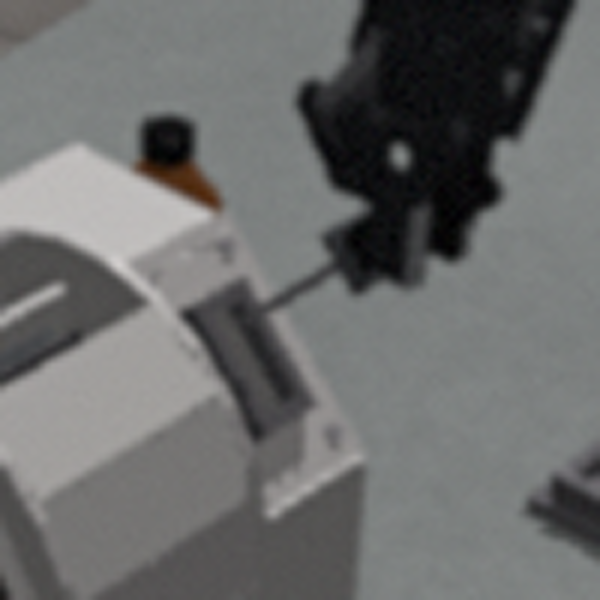

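Run:
```python
from h import *
a=load('sc11');b=load('side11'); c=np.array([.5105,-.0885,.1775]); u=np.array([.7018,-.0862,.7071]);y=np.array([.1219,.9925,0])
n=np.array([-.7018,.0862,.7071])
P=proj(a,[c+.031*u+.016*y,c+.031*u-.016*y,c+.031*u-.016*y-.007*n,c+.031*u+.016*y-.007*n]); print(((P-[220,130])*5.4545).round(0))
t,e=tri((a,(220+169/5.4545,130+419/5.4545)),(b,(340+264/6,150+311/6))); print(t,e)
d=t-c; print('u,y,n',d@u,d@y,d@n)
g=bot.get_obs()['ee_pos']; print(t-g)
im=b['image'][150:250,340:440,::-1]; im=im[35:80,20:70]; g=np.clip((im.astype(float)-20)*1.8,0,255).astype(np.uint8)
cv2.imwrite('pics/s11z.png',cv2.resize(g,None,fx=12,fy=12,interpolation=cv2.INTER_CUBIC))
```

```text
[[196. 455.]
 [111. 453.]
 [111. 472.]
 [196. 473.]]
[ 0.50693438 -0.08838344  0.19738195] [np.float64(0.002530385562820416), np.float64(0.0025303855628204357)]
u,y,n 0.011546125870572795 -0.00031895958090560797 0.01657092637652169
[ 0.07794596 -0.01152975 -0.08005637]
```

View pics/s11z.png

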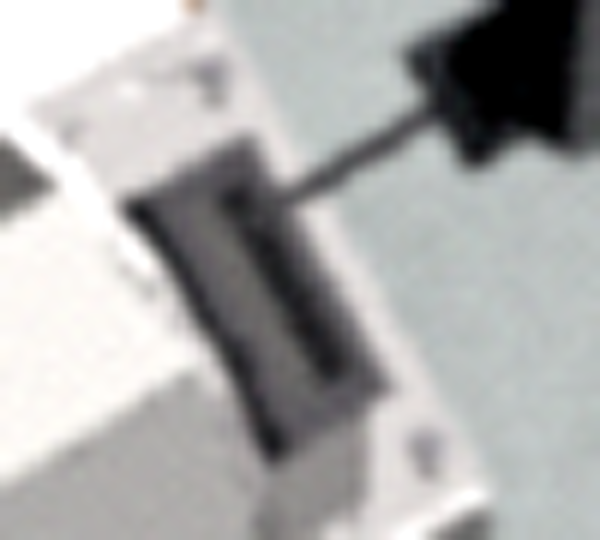

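Emit:
jog_arm(
  deltas=[
    {"fingers":0,"x":-1,"y":-3,"z":-0.5,"twist":0},
    {"fingers":0,"x":5,"y":-4,"z":-7,"twist":0},
    {"fingers":0,"x":11,"y":-4.5,"z":-13,"twist":0},
    {"fingers":0,"x":16.5,"y":-5,"z":-18,"twist":0},
    {"fingers":0,"x":16.5,"y":-5,"z":-18,"twist":0},
  ],
)

```text
time: 11.05
ee_pos: [0.4458, -0.0818, 0.2581]
tcp_rot: [100.4, 89.5, 93.4]
wrist_force: [-0.2, 0.3, -1.5]
opening: 0.0204
```

Run:
```python
from h import *
a=snap('scene','sc12'); b=snap('side','side12');  o=bot.get_obs(); print(o['ee_pos'],o['time'],o['wrist_force'],o['torque'])
crop('sc12',220,130,320,240,'sc12c',5.4545)
for n,c,bx in(('a',a,(225,150,285,230)),('b',b,(350,175,420,240))):
    im=c['image'][bx[1]:bx[3],bx[0]:bx[2],::-1]; g=np.clip((im.astype(float)-20)*1.8,0,255).astype(np.uint8)
    cv2.imwrite(f'pics/12{n}.png',cv2.resize(g,None,fx=6,fy=6,interpolation=cv2.INTER_CUBIC))
A,B=cv2.imread('pics/12a.png'),cv2.imread('pics/12b.png'); cv2.imwrite('pics/12.png',np.hstack([A[:390],B]))
```

```text
[ 0.4454603  -0.08186826  0.25912043] 11.15 [-0.34804444  0.53920172 -1.42302935] [ 0.00885946 -0.01534059 -0.00396938]
sc12c 5.4545
```

View pics/12.png

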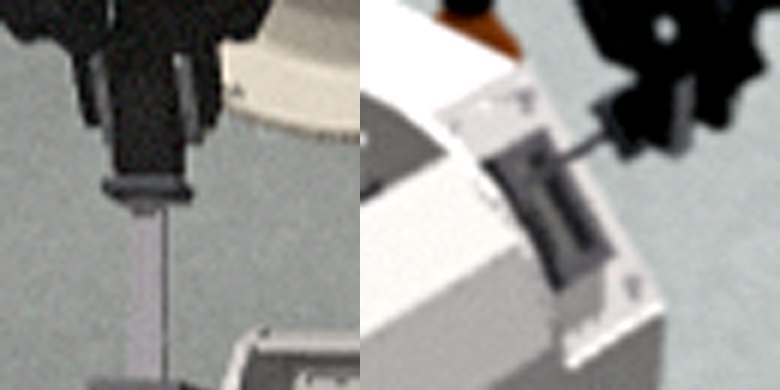

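Run:
```python
from h import *
a=load('sc12'); c=np.array([.5105,-.0885,.1775]); u=np.array([.7018,-.0862,.7071]);y=np.array([.1219,.9925,0]);n=np.array([-.7018,.0862,.7071])
P=proj(a,[c+.031*u-.016*y, c+.031*u+.016*y, c+.013*u+.020*n,c+.013*u+.06*n]); print(P.round(1))
im=cv2.cvtColor(a['image'],cv2.COLOR_RGB2GRAY); print(im[205,238:266]); print(im[214,232:266]);print(im[216,232:266])
```

```text
[[240.3 213.1]
 [256.  213.3]
 [250.1 204.3]
 [250.5 185.1]]
[104 104 101  99 101 104 104 102 109 111 109 110 108 108  87 105 104 100
 102 105 103 105 105 103 102 104 102 107]
[103 103 102 105 102 104 106  92  79  79  80  78  79  79  80  80  77  78
  78  80  77  80  77  48  65  77  93  97 101 104 135 145 131  62]
[ 98  96 102  99 101 101 104  85  77  77  79  77  77  79  82  81  80  79
  76  80  81  79  82  45  46  45  41  45  75 111 145 144  93  66]
```

Emit:
jog_arm(
  deltas=[
    {"fingers":0,"x":4,"y":-1,"z":-4,"twist":0},
    {"fingers":0,"x":8,"y":-1.5,"z":-8,"twist":0},
    {"fingers":0,"x":12,"y":-2,"z":-12,"twist":0},
    {"fingers":0,"x":15,"y":-2.3,"z":-15,"twist":0},
    {"fingers":0,"x":15,"y":-2.3,"z":-15,"twist":0},
  ],
)

```text
time: 11.65
ee_pos: [0.4606, -0.0842, 0.2434]
tcp_rot: [100.8, 89.5, 93.7]
wrist_force: [-0.4, 0.2, -1.2]
opening: 0.0205
```

Run:
```python
from h import *
b=snap('side','side13');  o=bot.get_obs(); print(o['ee_pos'],o['time'],o['wrist_force'],o['torque'])
c=np.array([.5105,-.0885,.1775]); u=np.array([.7018,-.0862,.7071]);y=np.array([.1219,.9925,0]);n=np.array([-.7018,.0862,.7071])
d=o['ee_pos']+[.0798,-.0103,-.08]-c; print(d@u,d@y,d@n)
```

```text
[ 0.46046222 -0.08414418  0.24374289] 11.7 [-0.34524774  0.56861644 -1.16796228] [ 0.04288306 -0.00325193  0.03531334]
0.011671865190064128 -0.0022715856138230245 -0.03112716843272098
```

Emit:
jog_arm(
  deltas=[
    {"fingers":0,"x":-3.5,"y":0.4,"z":-3.5,"twist":0},
    {"fingers":0,"x":-7,"y":0.8,"z":-7,"twist":0},
    {"fingers":0,"x":-10.5,"y":1.2,"z":-10.5,"twist":0},
  ],
)

```text
time: 12.0
ee_pos: [0.4502, -0.083, 0.2338]
tcp_rot: [81.3, 89.5, 74.3]
wrist_force: [2.6, 0.4, 2.0]
opening: 0.0208
```

Emit:
jog_arm(
  deltas=[
    {"fingers":0,"x":-2,"y":0.3,"z":-2,"twist":0},
    {"fingers":0,"x":-4,"y":0.5,"z":-4,"twist":0},
  ],
)

```text
time: 12.2
ee_pos: [0.4461, -0.0824, 0.2298]
tcp_rot: [76.2, 89.5, 69.2]
wrist_force: [1.6, -0.5, -0.5]
opening: 0.0208
```

Emit:
jog_arm(
  deltas=[
    {"fingers":0,"x":-2,"y":0.3,"z":-2,"twist":0},
    {"fingers":0,"x":-3,"y":0.4,"z":-3,"twist":0},
  ],
)

```text
time: 12.4
ee_pos: [0.4424, -0.0819, 0.2263]
tcp_rot: [86.5, 89.5, 79.5]
wrist_force: [-0.0, 0.3, -0.5]
opening: 0.0207
```

Run:
```python
from h import *
a=snap('scene','sc14'); b=snap('side','side14');  o=bot.get_obs(); print(o['ee_pos'],o['time'],o['wrist_force'],o['torque'])
c=np.array([.5105,-.0885,.1775]); u=np.array([.7018,-.0862,.7071]);y=np.array([.1219,.9925,0]);n=np.array([-.7018,.0862,.7071])
d=o['ee_pos']+[.0798,-.0103,-.08]-c; print(d@u,d@y,d@n)
A=a['image'][200:300,230:340,::-1]; B=b['image'][180:280,300:410,::-1]
g=np.clip((np.hstack([A,B]).astype(float)-20)*1.6,0,255).astype(np.uint8); cv2.imwrite('pics/14.png',cv2.resize(g,None,fx=3.6,fy=3.6,interpolation=cv2.INTER_CUBIC))
```

```text
[ 0.44250501 -0.0819714   0.22632075] 12.5 [-0.17542587  0.20474655 -2.02976706] [ 0.01716717  0.01354356 -0.03743544]
-0.013436997368730072 -0.002304081454645402 -0.030656692150074667
```

View pics/14.png

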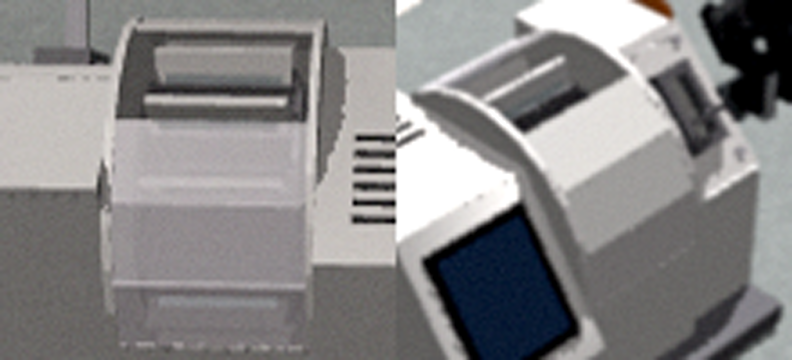

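Run:
```python
from h import *
L=[]
for f in('sc11','sc14'):
    A=load(f)['image'][200:300,230:340,::-1]; L.append(A)
L2=[load(f)['image'][160:260,290:400,::-1] for f in('side11','side14')]
g=np.clip((np.vstack([np.hstack(L),np.hstack(L2)]).astype(float)-20)*1.6,0,255).astype(np.uint8); cv2.imwrite('pics/14b.png',cv2.resize(g,None,fx=3,fy=3,interpolation=cv2.INTER_CUBIC))
```

```text
(no output)
```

View pics/14b.png

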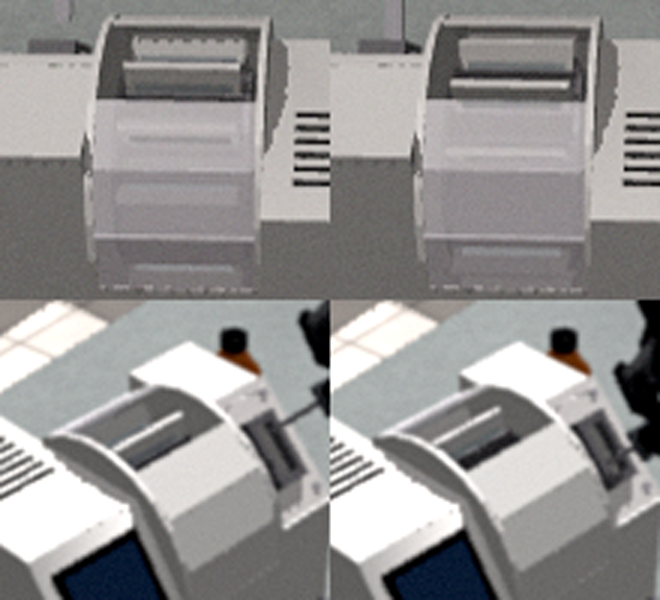

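Emit:
jog_arm(
  deltas=[
    {"fingers":0,"x":-1.5,"y":0.2,"z":-1.5,"twist":0},
    {"fingers":0,"x":-3,"y":0.4,"z":-3,"twist":0},
    {"fingers":0,"x":-3,"y":0.4,"z":-3,"twist":0},
  ],
)

```text
time: 12.8
ee_pos: [0.4392, -0.0815, 0.223]
tcp_rot: [90.5, 89.5, 83.4]
wrist_force: [0.9, 0.3, -1.1]
opening: 0.0206
```

```bash
cat >> h.py <<'E'
def look(tag,prev):
    a=snap('scene','sc'+tag); b=snap('side','side'+tag); o=bot.get_obs(); print(o['ee_pos'],o['time'],o['wrist_force'],o['torque'])
    c=np.array([.5105,-.0885,.1775]); u=np.array([.7018,-.0862,.7071]);y=np.array([.1219,.9925,0]);n=np.array([-.7018,.0862,.7071])
    d=o['ee_pos']+[.0798,-.0103,-.08]-c; print('u,y,n',d@u,d@y,d@n)
    L=[load('sc'+f)['image'][200:300,230:340,::-1] for f in (prev,tag)]
    L2=[load('side'+f)['image'][160:260,310:420,::-1] for f in (prev,tag)]
    g=np.clip((np.vstack([np.hstack(L),np.hstack(L2)]).astype(float)-20)*1.6,0,255).astype(np.uint8); cv2.imwrite('pics/look%s.png'%tag,cv2.resize(g,None,fx=3,fy=3,interpolation=cv2.INTER_CUBIC))
E
python3 -c "
from h import *
look('15','14')"
```

```text
[ 0.43946083 -0.08157176  0.22330076] 12.9 [-0.45472385 -0.12884335 -1.05107073] [ 0.02022521  0.05264964 -0.03762811]
u,y,n -0.01774328673900327 -0.0022785300545820914 -0.030621280405754507
```

View pics/look15.png

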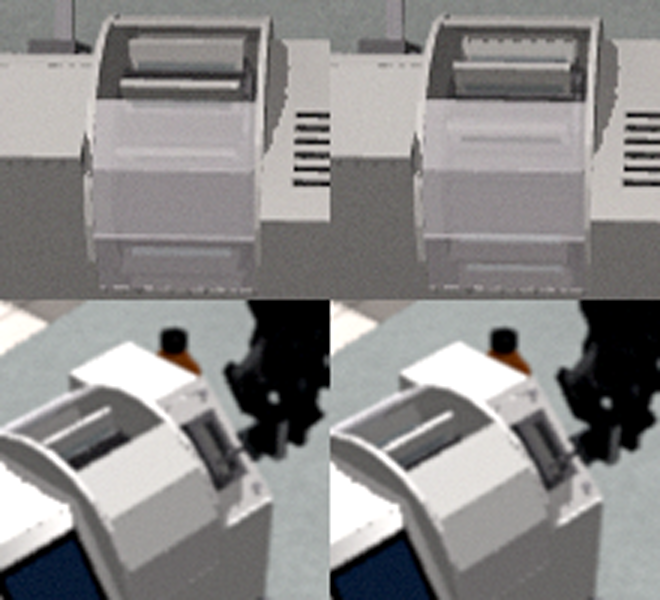

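The carriers advanced one full pitch: in the scene view the port carrier is back at row 66, and the empty gap has moved to about row 190, which is 60° behind. Two more clicks are needed. I back the blade off, move up the slope and re-enter.

Emit:
jog_arm(
  deltas=[
    {"fingers":0,"x":-6.5,"y":0.8,"z":6.5,"twist":0},
    {"fingers":0,"x":-13,"y":1.6,"z":13,"twist":0},
    {"fingers":0,"x":-13,"y":1.6,"z":13,"twist":0},
    {"fingers":0,"x":-6,"y":0.7,"z":20,"twist":0},
    {"fingers":0,"x":1,"y":-0.2,"z":27,"twist":0},
    {"fingers":0,"x":8.4,"y":-1,"z":34,"twist":0},
    {"fingers":0,"x":8.4,"y":-1,"z":34,"twist":0},
    {"fingers":0,"x":14.5,"y":-1.8,"z":27.5,"twist":0},
    {"fingers":0,"x":21,"y":-2.6,"z":21,"twist":0},
    {"fingers":0,"x":21,"y":-2.6,"z":21,"twist":0},
  ],
)

```text
time: 13.9
ee_pos: [0.4606, -0.0842, 0.2424]
tcp_rot: [103.5, 89.5, 96.5]
wrist_force: [-0.1, -0.0, -1.6]
opening: 0.0206
```

```bash
python3 -c "
from h import *
look('16','15')"
```

```text
[ 0.46023461 -0.08409329  0.24361162] 14.0 [ 0.30669386 -0.05683053 -0.46743704] [-0.01255853 -0.00027513 -0.03008101]
u,y,n 0.011414920678425085 -0.002248816107113336 -0.031055865959145636
```

View pics/look16.png

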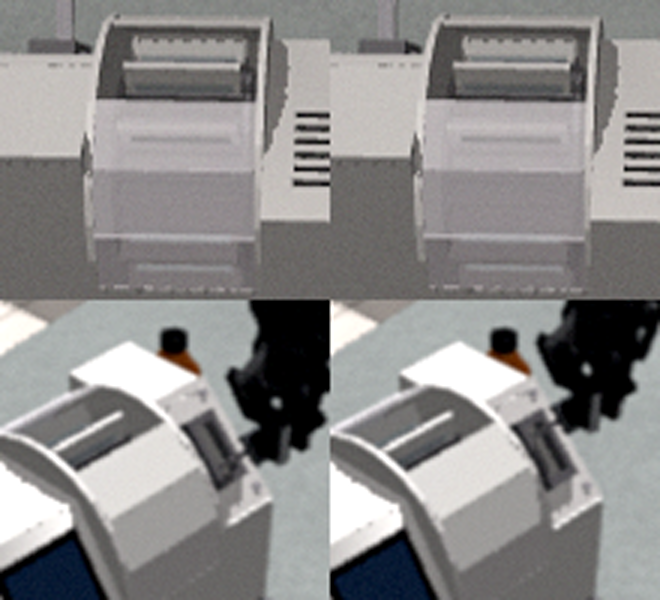

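Emit:
jog_arm(
  deltas=[
    {"fingers":0,"x":-3.5,"y":0.4,"z":-3.5,"twist":0},
    {"fingers":0,"x":-7,"y":0.8,"z":-7,"twist":0},
    {"fingers":0,"x":-10.5,"y":1.2,"z":-10.5,"twist":0},
    {"fingers":0,"x":-14,"y":1.7,"z":-14,"twist":0},
    {"fingers":0,"x":-17,"y":2,"z":-17,"twist":0},
    {"fingers":0,"x":-19,"y":2.3,"z":-19,"twist":0},
    {"fingers":0,"x":-20.7,"y":2.5,"z":-20.7,"twist":0},
    {"fingers":0,"x":-20.7,"y":2.5,"z":-20.7,"twist":0},
    {"fingers":0,"x":-20.7,"y":2.5,"z":-20.7,"twist":0},
  ],
)

```text
time: 14.9
ee_pos: [0.4394, -0.0816, 0.2228]
tcp_rot: [98.8, 89.5, 91.8]
wrist_force: [-0.8, -0.3, -1.2]
opening: 0.0204
```

```bash
python3 -c "
from h import *
look('17','16')"
```

```text
[ 0.4395857  -0.08162686  0.22292112] 15.0 [-0.07187806 -0.90612596 -2.12725445] [0.0382316  0.01534126 0.0038232 ]
u,y,n -0.017919345259393725 -0.0023179956309829627 -0.030982107251848304
```

View pics/look17.png

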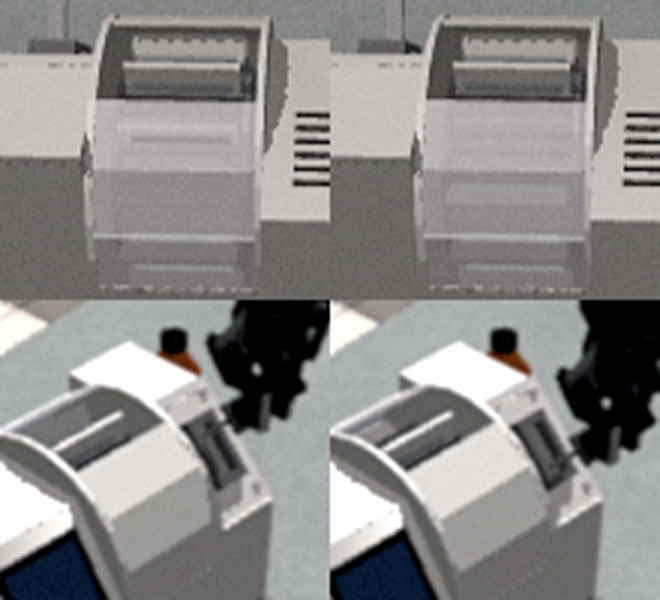

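The gap has moved to row 135, which is 30° behind, so one more click remains.

Emit:
jog_arm(
  deltas=[
    {"fingers":0,"x":-6.5,"y":0.8,"z":6.5,"twist":0},
    {"fingers":0,"x":-13,"y":1.6,"z":13,"twist":0},
    {"fingers":0,"x":-13,"y":1.6,"z":13,"twist":0},
    {"fingers":0,"x":-6,"y":0.7,"z":20,"twist":0},
    {"fingers":0,"x":1,"y":-0.2,"z":27,"twist":0},
    {"fingers":0,"x":8.4,"y":-1,"z":34,"twist":0},
    {"fingers":0,"x":8.4,"y":-1,"z":34,"twist":0},
    {"fingers":0,"x":14.5,"y":-1.8,"z":27.5,"twist":0},
    {"fingers":0,"x":21,"y":-2.6,"z":21,"twist":0},
    {"fingers":0,"x":21,"y":-2.6,"z":21,"twist":0},
  ],
)

```text
time: 16.0
ee_pos: [0.4607, -0.0842, 0.242]
tcp_rot: [112.2, 89.5, 105.1]
wrist_force: [-0.9, 1.4, -1.4]
opening: 0.0205
```

Emit:
jog_arm(
  deltas=[
    {"fingers":0,"x":-3.5,"y":0.4,"z":-3.5,"twist":0},
    {"fingers":0,"x":-7,"y":0.8,"z":-7,"twist":0},
    {"fingers":0,"x":-10.5,"y":1.2,"z":-10.5,"twist":0},
    {"fingers":0,"x":-14,"y":1.7,"z":-14,"twist":0},
    {"fingers":0,"x":-17,"y":2,"z":-17,"twist":0},
    {"fingers":0,"x":-19,"y":2.3,"z":-19,"twist":0},
    {"fingers":0,"x":-20.7,"y":2.5,"z":-20.7,"twist":0},
    {"fingers":0,"x":-20.7,"y":2.5,"z":-20.7,"twist":0},
    {"fingers":0,"x":-20.7,"y":2.5,"z":-20.7,"twist":0},
  ],
)

```text
time: 16.9
ee_pos: [0.44, -0.0817, 0.2213]
tcp_rot: [113.7, 89.5, 106.6]
wrist_force: [0.1, 0.6, -1.7]
opening: 0.0205
```

```bash
python3 -c "
from h import *
look('18','17')"
```

```text
[ 0.44013723 -0.08172731  0.22138732] 17.0 [-0.39375872  0.01475683 -1.95459051] [-0.00273963 -0.01871657 -0.05519001]
u,y,n -0.0186081734376698 -0.002350459834312078 -0.03246237309502683
```

View pics/look18.png

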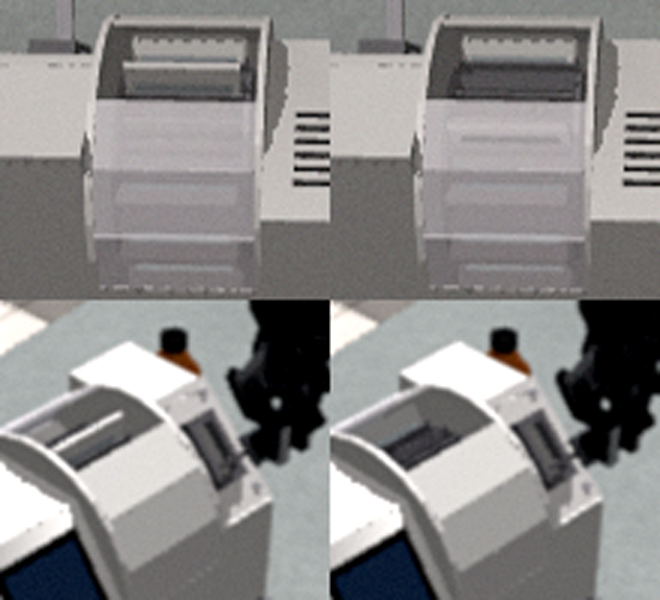

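The last click went home: the port now shows only the dark empty pocket (scene row 80 of the crop). I withdraw the key straight along the slot.

Emit:
jog_arm(
  deltas=[
    {"fingers":0,"x":-10,"y":1.2,"z":10,"twist":0},
    {"fingers":0,"x":-24,"y":3,"z":24,"twist":0},
    {"fingers":0,"x":-42,"y":5,"z":42,"twist":0},
    {"fingers":0,"x":-55,"y":7,"z":65,"twist":0},
    {"fingers":0,"x":-65,"y":30,"z":90,"twist":0},
    {"fingers":0,"x":-70,"y":70,"z":105,"twist":0},
    {"fingers":0,"x":-75,"y":115,"z":110,"twist":0},
    {"fingers":0,"x":-80,"y":162,"z":110,"twist":0},
    {"fingers":0,"x":-80,"y":170,"z":110,"twist":0},
    {"fingers":0,"x":-80,"y":170,"z":110,"twist":0},
  ],
)

```text
time: 18.0
ee_pos: [0.3595, 0.0894, 0.332]
tcp_rot: [108.6, 89.5, 101.8]
wrist_force: [-0.3, -0.6, -0.9]
opening: 0.0203
```

Run:
```python
from h import *
look('19','18')
a,b=load('sc19'),load('side19'); o=bot.get_obs(); p=[o['ee_pos'],o['ee_pos']+[.0798,-.0103,-.08]]
print(proj(a,p),proj(b,p))
im=[]
for f,c in(('sc19',a),('side19',b)):
    u,v=proj(c,p[1])[0].astype(int); print(u,v)
    A=c['image'][v-70:v+30,u-50:u+60,::-1]; im.append(A)
cv2.imwrite('pics/19.png',cv2.resize(np.clip((np.hstack(im).astype(float)-20)*1.6,0,255).astype(np.uint8),None,fx=3.6,fy=3.6,interpolation=cv2.INTER_CUBIC))
```

```text
[0.35989294 0.08767672 0.33174987] 18.1 [-0.06614955 -0.68890644 -2.0984496 ] [-0.00049312  0.01323404  0.01425573]
u,y,n -0.011488880351203249 0.1560012613482544 0.11649305150726925
[[327.59789681 108.15899479]
 [326.48627754 161.02919529]] [[397.13445449 211.25203627]
 [365.55887357 226.81280763]]
326 161
365 226
```

View pics/look19.png

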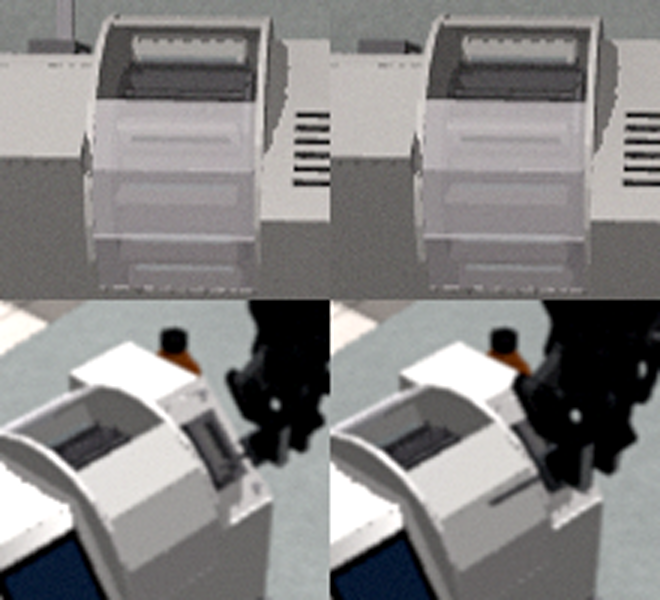

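View pics/19.png

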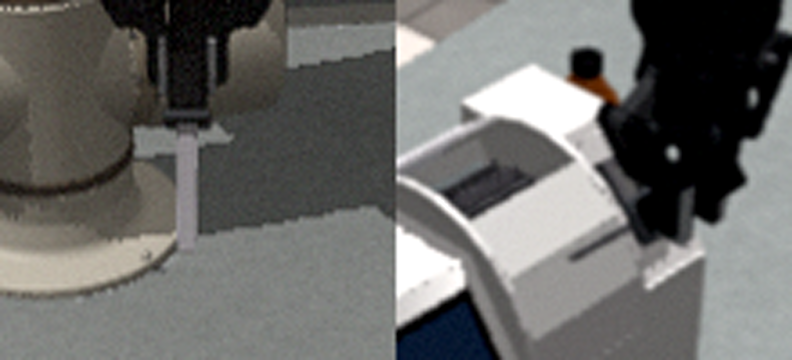

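Run:
```python
from h import *
a,b=load('sc19'),load('side19'); g=np.array([.3599,.0877,.3317])
t,e=tri((a,(328,159.8)),(b,(363.6,227.1))); d=t-g;print(d,e,np.degrees(np.arctan2(-d[2]+.002,np.hypot(d[0],d[1]))))
```

```text
[ 0.08055794 -0.00611876 -0.0775966 ] [np.float64(0.0013096875552662105), np.float64(0.001309687555266118)] 44.573692018898015
```

Emit:
jog_arm(
  deltas=[
    {"fingers":0,"x":-5,"y":46,"z":0,"twist":-2},
    {"fingers":0,"x":-10,"y":92,"z":0,"twist":-4},
    {"fingers":0,"x":-15,"y":138,"z":0,"twist":-6},
    {"fingers":0,"x":-20,"y":184,"z":-5,"twist":-8},
    {"fingers":0,"x":-25,"y":230,"z":-20,"twist":-10},
    {"fingers":0,"x":-30,"y":265,"z":-50,"twist":-11.4},
    {"fingers":0,"x":-33,"y":289,"z":-90,"twist":-11.4},
    {"fingers":0,"x":-33,"y":289,"z":-125,"twist":-11.4},
    {"fingers":0,"x":-33,"y":289,"z":-146,"twist":-11.4},
    {"fingers":0,"x":-33,"y":289,"z":-146,"twist":-11.4},
  ],
)

```text
time: 19.1
ee_pos: [0.3271, 0.3744, 0.1826]
tcp_rot: [151.4, 89.7, 132.8]
wrist_force: [0.1, -0.1, -0.8]
opening: 0.0204
```

Run:
```python
from h import *
a=snap('scene','sc20'); b=snap('side','side20'); o=bot.get_obs(); print(o['ee_pos'],o['time'])
M=R.from_euler('xyz',o['tcp_rot'],degrees=True).as_matrix(); print(M.round(3)[:,1])
A=a['image'][150:260,385:495,::-1]; B=b['image'][280:390,240:350,::-1]
cv2.imwrite('pics/20.png',cv2.resize(np.clip((np.hstack([A,B]).astype(float)-20)*1.6,0,255).astype(np.uint8),None,fx=3.6,fy=3.6,interpolation=cv2.INTER_CUBIC))
t=o['ee_pos']+np.r_[.081*np.array([.948,-.317]),-.079]; C=[.4266,.3432,.085]
print(t,proj(a,[t,C]),proj(b,[t,C]))
```

```text
[0.32790875 0.37565344 0.18655533] 19.2
[0.318 0.948 0.008]
[0.40469675 0.34997644 0.10755533] [[437.21661768 196.47890017]
 [435.42471945 209.55177784]] [[293.58585866 360.48768384]
 [288.50676739 359.97791199]]
```

View pics/20.png

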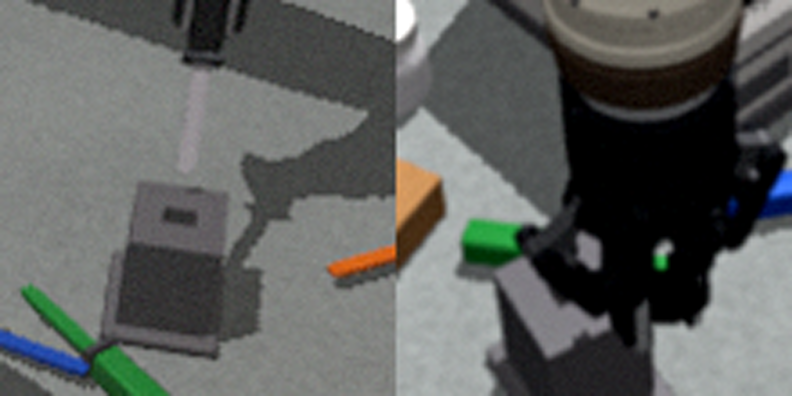

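Emit:
jog_arm(
  deltas=[
    {"fingers":0,"x":9,"y":-3,"z":-10,"twist":0},
    {"fingers":0,"x":17.5,"y":-5.5,"z":-20,"twist":0},
    {"fingers":0,"x":25.5,"y":-8,"z":-29.5,"twist":0},
    {"fingers":0,"x":25.5,"y":-8,"z":-29.5,"twist":0},
    {"fingers":0,"x":25.5,"y":-8,"z":-29.5,"twist":0},
  ],
  grip_force=30,
)

```text
time: 19.7
ee_pos: [0.3535, 0.3673, 0.1568]
tcp_rot: [114.9, 89.5, 96.3]
wrist_force: [0.6, -0.7, -1.7]
opening: 0.0204
```

Run:
```python
from h import *
a=snap('scene','sc21'); o=bot.get_obs(); print(o['ee_pos'],o['time'],o['wrist_force'])
A=a['image'][170:240,400:470,::-1]
cv2.imwrite('pics/21.png',cv2.resize(np.clip((A.astype(float)-20)*1.6,0,255).astype(np.uint8),None,fx=7,fy=7,interpolation=cv2.INTER_CUBIC))
```

```text
[0.3534358  0.36759767 0.15717077] 19.75 [-0.10294388  0.09930669 -1.41880339]
```

View pics/21.png

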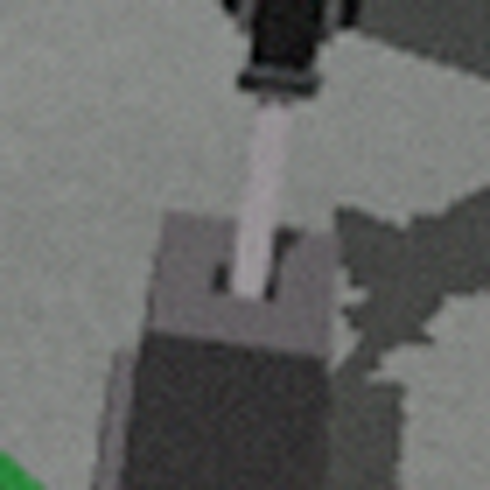

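Emit:
jog_arm(
  deltas=[
    {"fingers":0,"x":7.3,"y":-2.4,"z":6,"twist":0},
    {"fingers":0,"x":15.2,"y":-5.1,"z":11.5,"twist":0},
    {"fingers":0,"x":23.4,"y":-7.8,"z":16.3,"twist":0},
    {"fingers":0,"x":32.1,"y":-10.7,"z":20.3,"twist":0},
    {"fingers":0,"x":32.1,"y":-10.7,"z":20.3,"twist":0},
  ],
)

```text
time: 20.25
ee_pos: [0.3854, 0.3573, 0.1783]
tcp_rot: [120.2, 89.4, 101.7]
wrist_force: [-5.6, 2.2, 0.4]
opening: 0.0202
```

Run:
```python
from h import *
a=snap('scene','sc22'); o=bot.get_obs(); print(o['ee_pos'],o['time'],o['wrist_force'])
A=a['image'][150:240,400:470,::-1]
cv2.imwrite('pics/22.png',cv2.resize(np.clip((A.astype(float)-20)*1.6,0,255).astype(np.uint8),None,fx=6,fy=6,interpolation=cv2.INTER_CUBIC))
```

```text
[0.38523127 0.35730354 0.17820885] 20.3 [-5.07619555  2.95145595  1.11447481]
```

View pics/22.png

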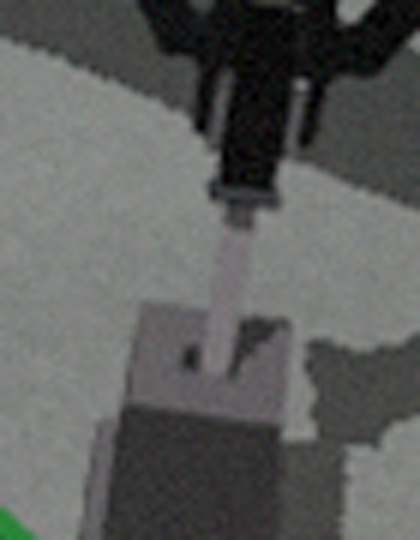

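Emit:
jog_arm(
  deltas=[
    {"fingers":0,"x":9,"y":-3,"z":3.7,"twist":0},
    {"fingers":0,"x":18.1,"y":-6,"z":6.2,"twist":0},
    {"fingers":0,"x":27.4,"y":-9.2,"z":7.5,"twist":0},
    {"fingers":0,"x":36.5,"y":-12.2,"z":7.5,"twist":0},
    {"fingers":0,"x":45.8,"y":-15.3,"z":7.5,"twist":0},
    {"fingers":0,"x":45.8,"y":-15.3,"z":7.5,"twist":0},
  ],
)

```text
time: 20.9
ee_pos: [0.4306, 0.3427, 0.1867]
tcp_rot: [125.5, 89.2, 107.0]
wrist_force: [-7.2, 3.0, 1.6]
opening: 0.0209
```

Run:
```python
from h import *
a=snap('scene','sc23');b=snap('side','side23'); o=bot.get_obs(); print(o['ee_pos'],o['time'],o['wrist_force'])
A=a['image'][140:240,390:480,::-1]; B=b['image'][300:400,240:330,::-1]
cv2.imwrite('pics/23.png',cv2.resize(np.clip((np.hstack([A,B]).astype(float)-20)*1.6,0,255).astype(np.uint8),None,fx=4.4,fy=4.4,interpolation=cv2.INTER_CUBIC))
```

```text
[0.43035139 0.34281437 0.18671338] 21.0 [-6.41548735  3.47350165  2.17719917]
```

View pics/23.png

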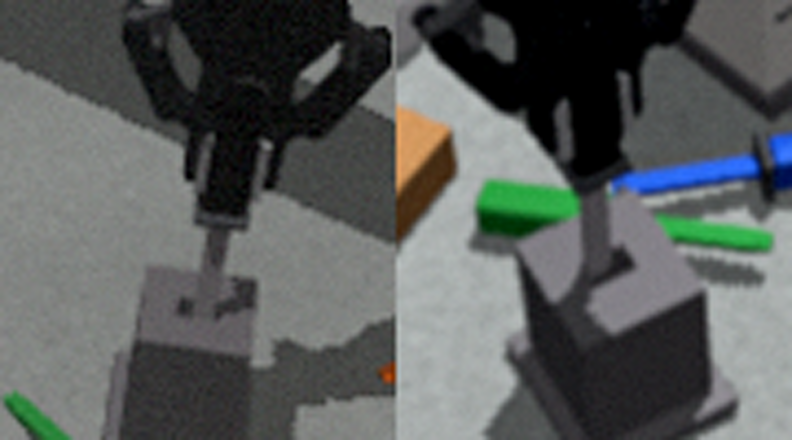

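Emit:
jog_arm(
  deltas=[
    {"fingers":0,"x":-3,"y":0,"z":0,"twist":0},
    {"fingers":0,"x":-3,"y":0,"z":-12,"twist":0},
    {"fingers":0,"x":-3,"y":0,"z":-24,"twist":0},
    {"fingers":0,"x":-3,"y":0,"z":-36,"twist":0},
    {"fingers":0,"x":-3,"y":0,"z":-48,"twist":0},
    {"fingers":0,"x":-3,"y":0,"z":-57,"twist":0},
    {"fingers":0,"x":-3,"y":0,"z":-57,"twist":0},
  ],
)

```text
time: 21.7
ee_pos: [0.4268, 0.3423, 0.1278]
tcp_rot: [134.7, 89.3, 116.2]
wrist_force: [-0.6, -0.3, -1.5]
opening: 0.0209
```

Run:
```python
from h import *
a=snap('scene','sc24');b=snap('side','side24'); o=bot.get_obs(); print(o['ee_pos'],o['time'],o['wrist_force'])
A=a['image'][140:240,390:480,::-1]; B=b['image'][300:400,240:330,::-1]
cv2.imwrite('pics/24.png',cv2.resize(np.clip((np.hstack([A,B]).astype(float)-20)*1.6,0,255).astype(np.uint8),None,fx=4.4,fy=4.4,interpolation=cv2.INTER_CUBIC))
```

```text
[0.42735186 0.34273997 0.12965721] 21.8 [ 0.42491284 -0.19755043 -0.59492263]
```

View pics/24.png

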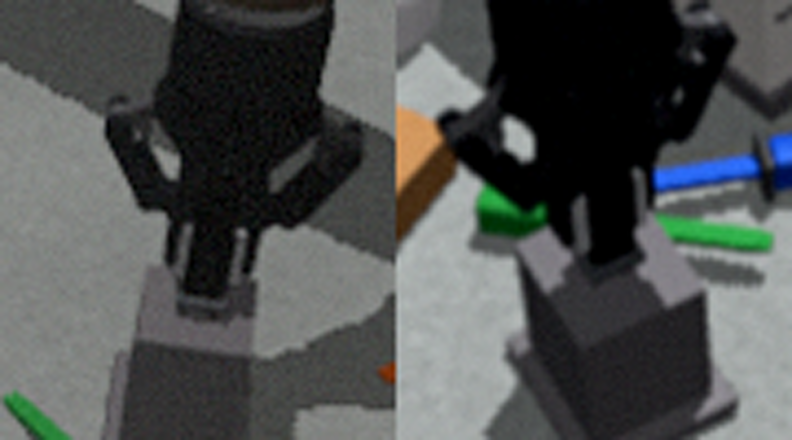

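Going well, with no contact force. I lower the last ~10 mm until the shoulder seats.

Emit:
jog_arm(
  deltas=[
    {"fingers":0,"x":0,"y":0,"z":-4,"twist":0},
    {"fingers":0,"x":0,"y":0,"z":-7,"twist":0},
    {"fingers":0,"x":0,"y":0,"z":-9,"twist":0},
    {"fingers":0,"x":0,"y":0,"z":-10.5,"twist":0},
    {"fingers":0,"x":0,"y":0,"z":-10.5,"twist":0},
  ],
)

```text
time: 22.3
ee_pos: [0.4275, 0.3428, 0.1204]
tcp_rot: [118.8, 89.2, 100.3]
wrist_force: [-2.2, -1.9, 7.1]
opening: 0.0206
```

Run:
```python
from h import *
o=bot.get_obs(); print(o['ee_pos'],o['time'],o['wrist_force'],o['torque'])
```

```text
[0.42747764 0.34281289 0.12037904] 22.3 [-2.19710695 -1.87776023  7.05907543] [-0.4997505   0.60916463  0.00905223]
```

Emit:
jog_arm(
  deltas=[
    {"fingers":0,"x":0,"y":0,"z":-2,"twist":0},
    {"fingers":0.6,"x":0,"y":0,"z":0,"twist":0},
    {"fingers":0.6,"x":0,"y":0,"z":0,"twist":0},
    {"fingers":0.6,"x":0,"y":0,"z":0,"twist":0},
    {"fingers":0.6,"x":0,"y":0,"z":0,"twist":0},
    {"fingers":0.6,"x":0,"y":0,"z":40,"twist":0},
    {"fingers":0.6,"x":0,"y":0,"z":85,"twist":0},
    {"fingers":0.6,"x":-30,"y":0,"z":130,"twist":0},
    {"fingers":0.6,"x":-60,"y":-30,"z":170,"twist":0},
    {"fingers":0.6,"x":-60,"y":-60,"z":200,"twist":0},
  ],
)

```text
time: 23.3
ee_pos: [0.3659, 0.2847, 0.3198]
tcp_rot: [119.7, 89.2, 101.3]
wrist_force: [2.1, -0.2, -0.5]
opening: 0.0514
```

Run:
```python
from h import *
a=snap('scene','sc25');b=snap('side','side25'); o=bot.get_obs(); print(o['ee_pos'],o['time'],o['wrist_force'],o['opening'])
A=a['image'][140:240,390:480,::-1]; B=b['image'][300:400,240:330,::-1]
cv2.imwrite('pics/25.png',cv2.resize(np.clip((np.hstack([A,B]).astype(float)-20)*1.6,0,255).astype(np.uint8),None,fx=4.4,fy=4.4,interpolation=cv2.INTER_CUBIC))
```

```text
[0.36737979 0.28295118 0.32431726] 23.4 [-0.00205741  1.48361011  0.28985615] 0.05099136351561449
```

View pics/25.png

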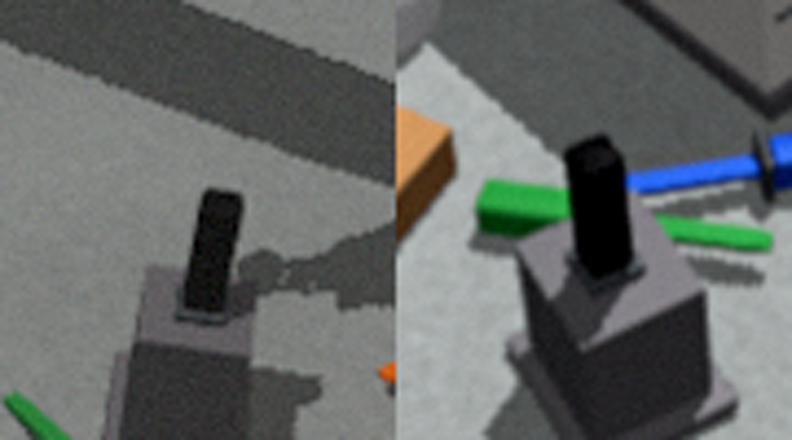

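The key stands upright and seated on its shoulder, the same as at the start. Next I look straight down into the port.

Emit:
jog_arm(
  deltas=[
    {"fingers":0.6,"x":0,"y":-20,"z":30,"twist":-8},
    {"fingers":0.6,"x":10,"y":-40,"z":55,"twist":-16},
    {"fingers":0.6,"x":30,"y":-65,"z":76,"twist":-24},
    {"fingers":0.6,"x":55,"y":-90,"z":76,"twist":-32},
    {"fingers":0.6,"x":80,"y":-115,"z":76,"twist":-40},
    {"fingers":0.6,"x":105,"y":-140,"z":76,"twist":-48},
    {"fingers":0.6,"x":130,"y":-165,"z":76,"twist":-56},
    {"fingers":0.6,"x":155,"y":-190,"z":76,"twist":-64},
    {"fingers":0.6,"x":180,"y":-215,"z":76,"twist":-72},
    {"fingers":0.6,"x":193,"y":-233,"z":76,"twist":-78.5},
  ],
)

```text
time: 24.4
ee_pos: [0.5623, 0.0484, 0.3987]
tcp_rot: [93.2, 89.1, -4.2]
wrist_force: [-0.5, -0.1, -0.1]
opening: 0.0513
```

Emit:
jog_arm(
  deltas=[
    {"fingers":0.6,"x":0,"y":0,"z":0,"twist":0},
    {"fingers":0.6,"x":0,"y":0,"z":0,"twist":0},
  ],
)

```text
time: 24.6
ee_pos: [0.5626, 0.0482, 0.3975]
tcp_rot: [92.6, 89.2, -4.7]
wrist_force: [0.3, 0.4, -0.2]
opening: 0.0512
```

Run:
```python
from h import *
a=snap('wrist','w26'); o=bot.get_obs(); print(o['ee_pos'],o['time'],o['q'].round(0))
M=R.from_euler('xyz',o['tcp_rot'],degrees=True).as_matrix(); print(M.round(3))
```

```text
[0.56217156 0.04875459 0.39810404] 24.65 [  5.  13.  37. 113.  -0. 102.]
[[ 0.015  0.992 -0.127]
 [-0.001 -0.127 -0.992]
 [-1.     0.015 -0.001]]
```

View pics/w26.png

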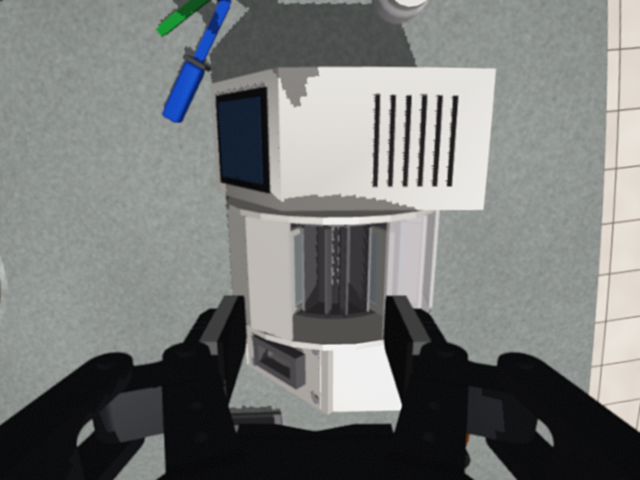

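Run:
```python
from h import *
a=load('w26'); im=a['image'][205:350,270:415,::-1]
cv2.imwrite('pics/26.png',cv2.resize(np.clip((im.astype(float)-20)*1.8,0,255).astype(np.uint8),None,fx=4.1,fy=4.1,interpolation=cv2.INTER_CUBIC))
# expected pocket
C=np.array([.577,-.0045,0]);x=np.array([.9925,-.1219,0]);y=np.array([.1219,.9925,0]);z=np.array([0,0,1])
P=[C+.162*z, C+.193*z+.04*y,C+.193*z-.04*y,C+.193*z+.04*y+.008*x,C+.193*z-.04*y-.008*x]
P+= [C+.218*z+sx*.0375*x+sy*.0505*y for sx in(-1,1) for sy in(-1,1)]
print(((proj(a,P)-[270,205])*4.1).round(0))
```

```text
[[261. 237.]
 [271.  96.]
 [268. 460.]
 [311.  96.]
 [231. 461.]
 [ 89. 564.]
 [ 78.  74.]
 [461. 559.]
 [482.  70.]]
```

View pics/26.png

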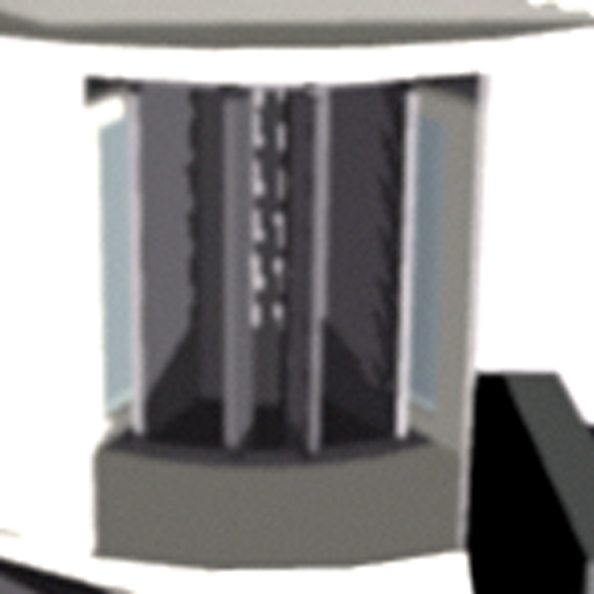

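Run:
```python
from h import *
a=load('w26')
x=np.array([.9925,-.1219,0]);y=np.array([.1219,.9925,0]);z=np.array([0,0,1])
for C in ([.577,-.0045,0],[.5783,-.0046,0]):
    C=np.array(C); P=[C+.120*z+.09*(s*.5*x+.866*z)+t*.038*y for s in(-1,1) for t in(1,-1)]
    print(((proj(a,P)-[270,205])*4.1).round(0).tolist(), ((proj(a,[C+.162*z+.0*y,C+.193*z])-[270,205])*4.1).round(0).tolist())
# carrier ends: cast at z=.198
f=lambda u,v:(270+u/4.1,205+v/4.1)
for u,v in((135,95),(137,437),(408,93),(404,437)): print(onz(a,f(u,v),.198).round(4))
for u,v in((236,449),(315,449)): print('lip',onz(a,f(u,v),.193).round(4))
```

```text
[[46.0, 114.0], [56.0, 464.0], [498.0, 109.0], [482.0, 459.0]] [[261.0, 237.0], [270.0, 284.0]]
[[52.0, 113.0], [62.0, 464.0], [505.0, 109.0], [488.0, 458.0]] [[267.0, 237.0], [276.0, 283.0]]
[0.555  0.0401 0.198 ]
[ 0.5454 -0.0328  0.198 ]
[0.6087 0.0334 0.198 ]
[ 0.601  -0.0404  0.198 ]
lip [ 0.5656 -0.0407  0.193 ]
lip [ 0.5823 -0.043   0.193 ]
```

Run:
```python
from h import *
a=load('w26'); f=lambda u,v:(270+u/4.1,205+v/4.1)
x=np.array([.9925,-.1219,0]);y=np.array([.1219,.9925,0])
def rel(p): d=p-np.array([.577,-.0045,p[2]]); return (d@x*1e3).round(1),(d@y*1e3).round(1)
for z,pts in((.187,((135,95),(137,437),(408,93),(404,437))),(.193,((236,449),(315,449),(236,95),(320,88))),(.162,((257,92),(254,325),(280,92),(278,325))),(.218,((88,78),(97,553),(485,75),(462,549)))):
    for p in pts: print(z,p,rel(onz(a,f(*p),z)))
```

```text
0.187 (135, 95) (np.float64(-27.5), np.float64(39.0))
0.187 (137, 437) (np.float64(-28.1), np.float64(-37.0))
0.187 (408, 93) (np.float64(28.5), np.float64(38.9))
0.187 (404, 437) (np.float64(29.9), np.float64(-37.8))
0.193 (236, 449) (np.float64(-6.9), np.float64(-37.3))
0.193 (315, 449) (np.float64(10.0), np.float64(-37.5))
0.193 (236, 95) (np.float64(-7.1), np.float64(40.2))
0.193 (320, 88) (np.float64(9.8), np.float64(41.5))
0.162 (257, 92) (np.float64(-1.1), np.float64(33.5))
0.162 (254, 325) (np.float64(-1.5), np.float64(-21.1))
0.162 (280, 92) (np.float64(4.0), np.float64(33.5))
0.162 (278, 325) (np.float64(4.0), np.float64(-21.1))
0.218 (88, 78) (np.float64(-35.6), np.float64(49.7))
0.218 (97, 553) (np.float64(-35.9), np.float64(-48.0))
0.218 (485, 75) (np.float64(38.1), np.float64(49.6))
0.218 (462, 549) (np.float64(37.7), np.float64(-48.3))
```

Emit:
jog_arm(
  deltas=[
    {"fingers":0.6,"x":-16,"y":-44,"z":0,"twist":0},
    {"fingers":0.6,"x":-32,"y":-88,"z":0,"twist":0},
    {"fingers":0.6,"x":-48,"y":-132,"z":0,"twist":0},
    {"fingers":0.6,"x":-64,"y":-176,"z":0,"twist":0},
    {"fingers":0.6,"x":-80,"y":-220,"z":0,"twist":0},
    {"fingers":0.6,"x":-96,"y":-262,"z":-15,"twist":1},
    {"fingers":0.6,"x":-112,"y":-300,"z":-45,"twist":2},
    {"fingers":0.6,"x":-126,"y":-340,"z":-85,"twist":2.6},
    {"fingers":0.6,"x":-136,"y":-378,"z":-125,"twist":2.6},
    {"fingers":0.6,"x":-136,"y":-378,"z":-170,"twist":2.6},
  ],
)

```text
time: 25.65
ee_pos: [0.426, -0.3297, 0.2352]
tcp_rot: [85.0, 88.9, -9.6]
wrist_force: [0.2, 0.4, 0.7]
opening: 0.0514
```

Emit:
jog_arm(
  deltas=[
    {"fingers":0.6,"x":0,"y":0,"z":0,"twist":0},
    {"fingers":0.6,"x":0,"y":0,"z":0,"twist":0},
  ],
)

```text
time: 25.85
ee_pos: [0.426, -0.3287, 0.2365]
tcp_rot: [85.4, 88.9, -9.2]
wrist_force: [0.3, 0.1, 1.5]
opening: 0.0513
```

Run:
```python
from h import *
a=snap('wrist','w27'); o=bot.get_obs(); print(o['ee_pos'],o['time'],o['q'].round(0))
M=R.from_euler('xyz',o['tcp_rot'],degrees=True).as_matrix(); print(M.round(3)[:,1])
```

```text
[ 0.42686597 -0.32899677  0.23840271] 25.9 [-38.   2.   6.  93.   1.  57.]
[ 0.997 -0.079  0.021]
```

View pics/w27.png

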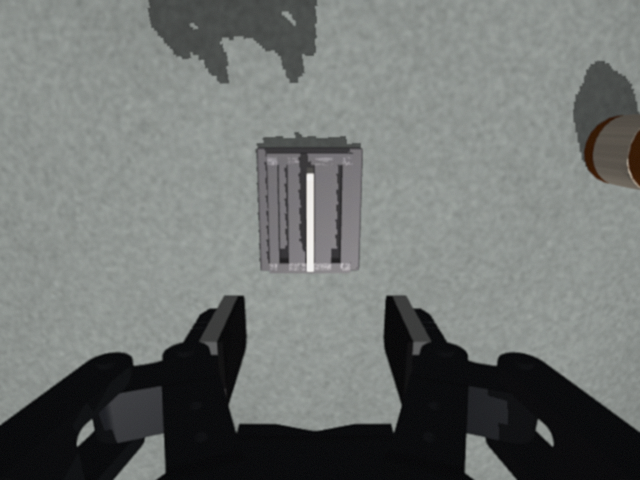

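Run:
```python
from h import *
a=load('w27'); im=a['image'][165:280,260:365]; m=(im.min(2)>185).astype(np.uint8)
n,l,st,c=cv2.connectedComponentsWithStats(m); i=1+np.argmax(st[1:,4]); p=np.argwhere(l==i)[:,::-1]+[260,165]; print(st[i])
r=cv2.minAreaRect(p.astype(np.float32)); bx=cv2.boxPoints(r); print(r)
W=np.array([onz(a,b,.056) for b in bx]); print(W.round(4),W.mean(0))
d=[W[1]-W[0],W[2]-W[1]]; d=max(d,key=np.linalg.norm); print(np.degrees(np.arctan2(d[1],d[0])),np.linalg.norm(d))
T=onz(a,r[0],.056); print(T, (np.linalg.inv(a['W'])@np.r_[T,1]))
```

```text
[ 47   9   7  98 629]
((309.9999694824219, 222.49996948242188), (96.99998474121094, 5.999999046325684), 90.0)
[[ 0.4267 -0.2924  0.056 ]
 [ 0.4311 -0.2928  0.056 ]
 [ 0.425  -0.3682  0.056 ]
 [ 0.4203 -0.3678  0.056 ]] [ 0.4257793  -0.33030228  0.056     ]
-94.63147913122954 0.07565926043220449
[ 0.42587921 -0.32913239  0.056     ] [-0.00354254 -0.01555683  0.31353909  1.        ]
```

Emit:
jog_arm(
  deltas=[
    {"fingers":0.6,"x":-1,"y":-1,"z":-45,"twist":0},
    {"fingers":0.5,"x":-1,"y":-1,"z":-90,"twist":0},
    {"fingers":0.5,"x":-1,"y":-1,"z":-135,"twist":0},
    {"fingers":0.5,"x":-1,"y":-1,"z":-165,"twist":0},
    {"fingers":0.5,"x":-1,"y":-1,"z":-177,"twist":0},
    {"fingers":0.5,"x":-1,"y":-1,"z":-177,"twist":0},
    {"fingers":0,"x":-1,"y":-1,"z":-177,"twist":0},
    {"fingers":0,"x":-1,"y":-1,"z":-177,"twist":0},
    {"fingers":0,"x":-1,"y":-1,"z":-177,"twist":0},
    {"fingers":0,"x":-1,"y":-1,"z":-177,"twist":0},
  ],
  grip_force=30,
)

```text
time: 26.9
ee_pos: [0.4265, -0.3307, 0.0637]
tcp_rot: [77.6, 88.6, -16.9]
wrist_force: [-2.5, 1.4, 8.5]
opening: 0.004
```

Emit:
jog_arm(
  deltas=[
    {"fingers":0,"x":0,"y":0,"z":0,"twist":0},
    {"fingers":0,"x":0,"y":0,"z":0,"twist":0},
  ],
)

```text
time: 27.1
ee_pos: [0.4267, -0.331, 0.0646]
tcp_rot: [76.4, 88.6, -18.1]
wrist_force: [-1.3, -0.2, -0.3]
opening: 0.0036
```

Run:
```python
from h import *
a=snap('side','side28'); o=bot.get_obs(); print(o['ee_pos'],o['time'],o['opening'],o['wrist_force'])
crop('side28',400,170,500,260,'side28c')
```

```text
[ 0.42666381 -0.33088633  0.06426231] 27.15 0.003500001224464191 [-0.12833487  0.25582695 -0.22754708]
side28c 6.666666666666667
```

View pics/side28c.png

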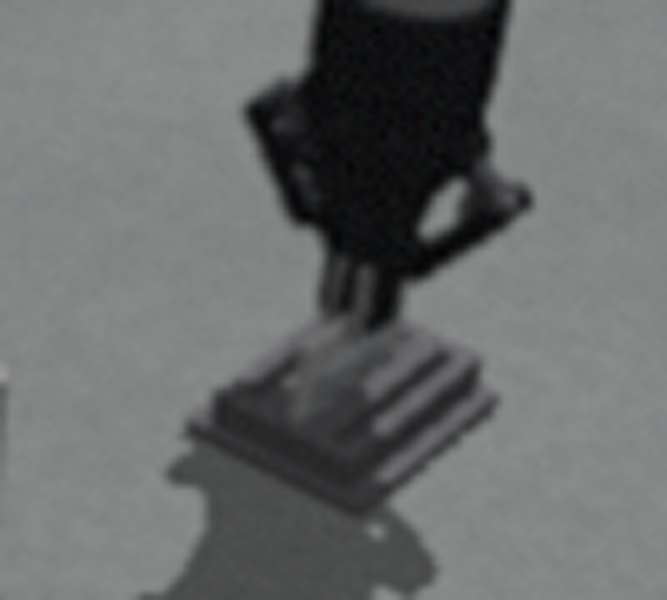

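Emit:
jog_arm(
  deltas=[
    {"fingers":0,"x":0,"y":0,"z":25,"twist":0},
    {"fingers":0,"x":0,"y":0,"z":60,"twist":0},
    {"fingers":0,"x":0,"y":0,"z":105,"twist":0},
    {"fingers":0,"x":0,"y":0,"z":150,"twist":0},
    {"fingers":0,"x":0,"y":0,"z":195,"twist":0},
    {"fingers":0,"x":15,"y":25,"z":230,"twist":-0.5},
    {"fingers":0,"x":30,"y":60,"z":252,"twist":-1},
    {"fingers":0,"x":50,"y":100,"z":252,"twist":-2},
    {"fingers":0,"x":50,"y":100,"z":252,"twist":-2.4},
  ],
)

```text
time: 28.05
ee_pos: [0.4786, -0.2275, 0.3172]
tcp_rot: [79.2, 88.5, -17.6]
wrist_force: [-0.1, 0.2, -0.2]
opening: 0.0038
```

Run:
```python
from h import *
a=snap('side','side29');w=snap('wrist','w29');s=snap('scene','sc29'); o=bot.get_obs(); print(o['ee_pos'],o['time'],o['opening'],o['wrist_force'])
M=R.from_euler('xyz',o['tcp_rot'],degrees=True).as_matrix(); print(M.round(3))
p=o['ee_pos']; u,v=proj(a,p)[0].astype(int); u2,v2=proj(s,p)[0].astype(int)
A=a['image'][v-30:v+50,u-45:u+45,::-1]; S=s['image'][v2-30:v2+50,u2-45:u2+45,::-1]; W=cv2.resize(w['image'][200:480,160:475,::-1],(90,80)); print(u,v,u2,v2)
cv2.imwrite('pics/29.png',cv2.resize(np.clip((np.hstack([A,S]).astype(float)-20)*1.5,0,255).astype(np.uint8),None,fx=4.4,fy=4.4,interpolation=cv2.INTER_CUBIC))
```

```text
[ 0.47664129 -0.23092254  0.31601665] 28.2 0.003959252228255554 [ 0.09540143 -0.70231745  0.29980552]
[[ 0.023  0.992 -0.12 ]
 [-0.009 -0.12  -0.993]
 [-1.     0.024  0.006]]
429 140 169 153
```

View pics/29.png

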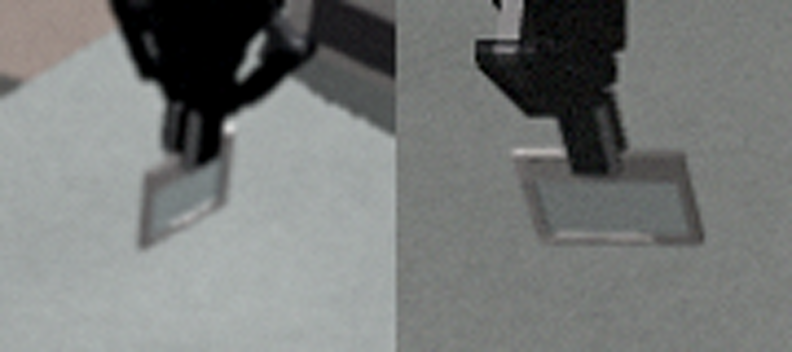

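View pics/w29.png

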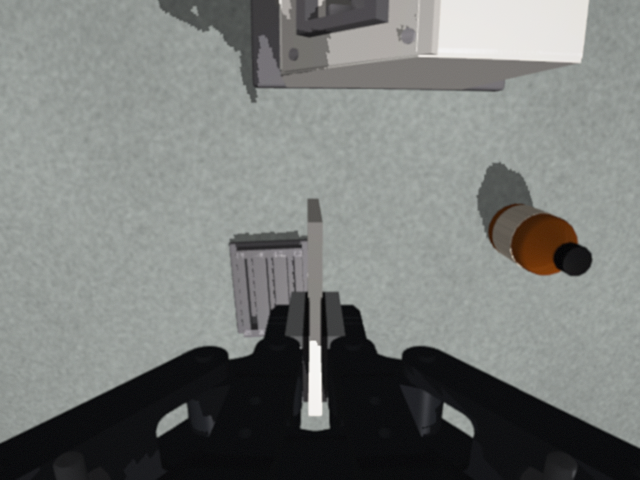

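Emit:
jog_arm(
  deltas=[
    {"fingers":0,"x":18,"y":40,"z":0,"twist":0},
    {"fingers":0,"x":36,"y":80,"z":0,"twist":0},
    {"fingers":0,"x":54,"y":120,"z":0,"twist":0},
    {"fingers":0,"x":72,"y":160,"z":0,"twist":0},
    {"fingers":0,"x":90,"y":200,"z":0,"twist":0},
    {"fingers":0,"x":100.5,"y":226.5,"z":0,"twist":0},
    {"fingers":0,"x":100.5,"y":226.5,"z":-10,"twist":0},
    {"fingers":0,"x":100.5,"y":226.5,"z":-16,"twist":0},
    {"fingers":0,"x":100.5,"y":226.5,"z":-16,"twist":0},
  ],
)

```text
time: 29.1
ee_pos: [0.5765, -0.0059, 0.2987]
tcp_rot: [73.9, 88.7, -23.1]
wrist_force: [0.3, -0.1, -0.0]
opening: 0.004
```

Run:
```python
from h import *
a=snap('side','side30');w=snap('wrist','w30');s=snap('scene','sc30'); o=bot.get_obs(); print(o['ee_pos'],o['time'],o['opening'],o['wrist_force'])
M=R.from_euler('xyz',o['tcp_rot'],degrees=True).as_matrix(); print(M.round(3))
A=a['image'][140:240,300:410,::-1]; S=s['image'][170:270,235:345,::-1]
cv2.imwrite('pics/30.png',cv2.resize(np.clip((np.hstack([A,S]).astype(float)-20)*1.5,0,255).astype(np.uint8),None,fx=3.6,fy=3.6,interpolation=cv2.INTER_CUBIC))
```

```text
[ 0.57682276 -0.00569863  0.30038806] 29.25 0.003843995040536999 [0.37510626 0.44271494 0.07300196]
[[ 0.023  0.992 -0.122]
 [-0.009 -0.122 -0.992]
 [-1.     0.024  0.006]]
```

View pics/30.png

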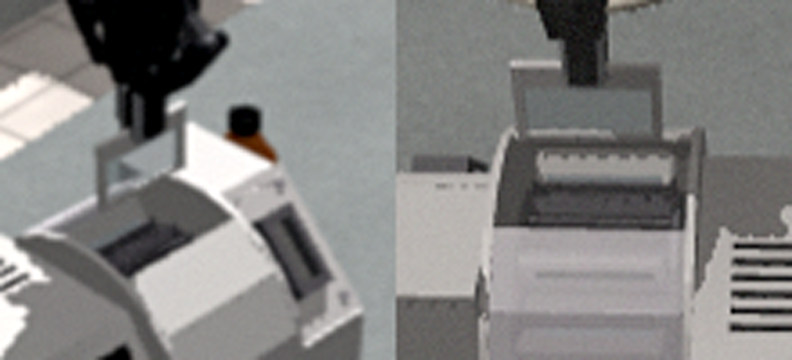

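View pics/w30.png

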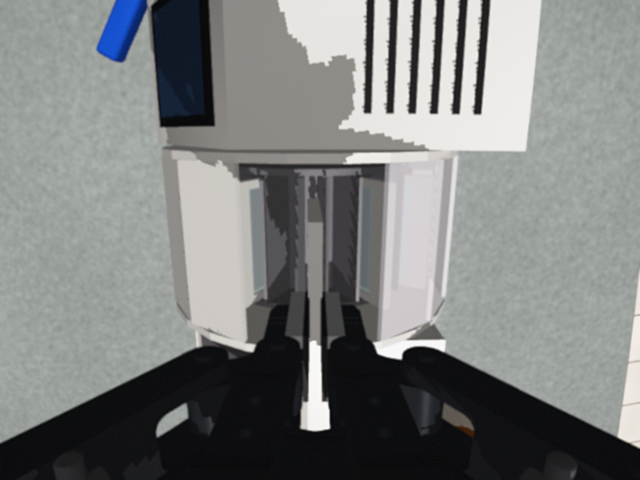

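Run:
```python
from h import *
for f,p in (('w29',[.47664,-.23092,.31602]),('w30',[.57682,-.0057,.30039])):
    a=load(f); im=cv2.cvtColor(a['image'],cv2.COLOR_RGB2GRAY); 
    print(f,[ (r,int(im[r,312:320].mean())) for r in list(range(180,236,4))+list(range(400,440,3))])
    p=np.array(p)
crop('w30',230,140,400,300,'w30c')
```

```text
w29 [(180, 160), (184, 160), (188, 155), (192, 159), (196, 157), (200, 94), (204, 90), (208, 86), (212, 85), (216, 85), (220, 84), (224, 135), (228, 135), (232, 134), (400, 241), (403, 241), (406, 241), (409, 241), (412, 241), (415, 223), (418, 151), (421, 150), (424, 151), (427, 151), (430, 101), (433, 11), (436, 11), (439, 11)]
w30 [(180, 74), (184, 68), (188, 61), (192, 69), (196, 78), (200, 86), (204, 87), (208, 89), (212, 89), (216, 89), (220, 88), (224, 141), (228, 141), (232, 140), (400, 245), (403, 245), (406, 244), (409, 244), (412, 243), (415, 244), (418, 243), (421, 243), (424, 242), (427, 243), (430, 192), (433, 9), (436, 11), (439, 13)]
w30c 3.75
```

View pics/w30c.png

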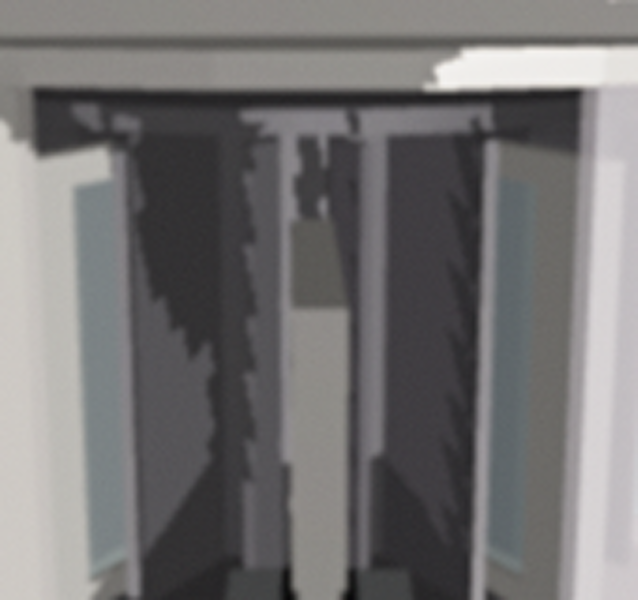

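Run:
```python
from h import *
y=np.array([.121,.9927,0])
for f,p,rows in (('w29',[.47664,-.23092,.31602],((222.3,.0083),(416,.0083),(198.5,.0563))),('w30',[.57682,-.0057,.30039],((222.5,.0083),(198,.0563)))):
    a=load(f);p=np.array(p)
    for r,dz in rows:
        q=onz(a,(316,r),p[2]-dz); print(f,r,((q-p)@y*1e3).round(1), q.round(4))
a=load('w30'); c=np.array([.5783,-.0034,0])
for z in(.187,.193): print(onz(a,(230+285/3.75,140+135/3.75),z).round(4),((onz(a,(230+285/3.75,140+135/3.75),z)-c)@y*1e3).round(1))
for u in((282,300),(375,300)): print('lipx',((onz(a,(230+u[0]/3.75,140+u[1]/3.75),.193)-c)@[.9925,-.1219,0]*1e3).round(1))
for u in((292,230),(340,230)):
    print('foot x',((onz(a,(230+u[0]/3.75,140+u[1]/3.75),.244)-c)@[.9925,-.1219,0]*1e3).round(1))
```

```text
w29 222.3 40.1 [ 0.483  -0.1913  0.3077]
w29 416 -37.0 [ 0.4739 -0.2679  0.3077]
w29 198.5 40.0 [ 0.4843 -0.1916  0.2597]
w30 222.5 38.1 [0.582  0.032  0.2921]
w30 198 38.2 [0.5832 0.032  0.2441]
[0.5794 0.0357 0.187 ] 38.9
[0.5794 0.0364 0.193 ] 39.6
lipx -4.3
lipx 10.0
foot x -3.0
foot x 2.6
```

Emit:
jog_arm(
  deltas=[
    {"fingers":0,"x":2,"y":1.5,"z":-15,"twist":0},
    {"fingers":0,"x":2,"y":1.5,"z":-30,"twist":0},
    {"fingers":0,"x":2,"y":1.5,"z":-42,"twist":0},
    {"fingers":0,"x":2,"y":1.5,"z":-42,"twist":0},
    {"fingers":0,"x":2,"y":1.5,"z":-42,"twist":0},
  ],
)

```text
time: 29.75
ee_pos: [0.5787, -0.0047, 0.2591]
tcp_rot: [76.8, 88.5, -20.3]
wrist_force: [0.0, -0.3, -0.7]
opening: 0.0037
```

Run:
```python
from h import *
w=snap('wrist','w31'); o=bot.get_obs(); print(o['ee_pos'],o['time'],o['opening'],o['wrist_force'])
M=R.from_euler('xyz',o['tcp_rot'],degrees=True).as_matrix(); print(M.round(3)[:,0])
im=w['image'][130:330,230:400,::-1]
cv2.imwrite('pics/31.png',cv2.resize(np.clip((im.astype(float)-20)*1.6,0,255).astype(np.uint8),None,fx=3,fy=3,interpolation=cv2.INTER_CUBIC))
```

```text
[ 0.57890353 -0.00459816  0.25950735] 29.8 0.0038808135545405262 [-0.26030447 -0.16737943  0.11062217]
[ 0.024 -0.009 -1.   ]
```

View pics/31.png

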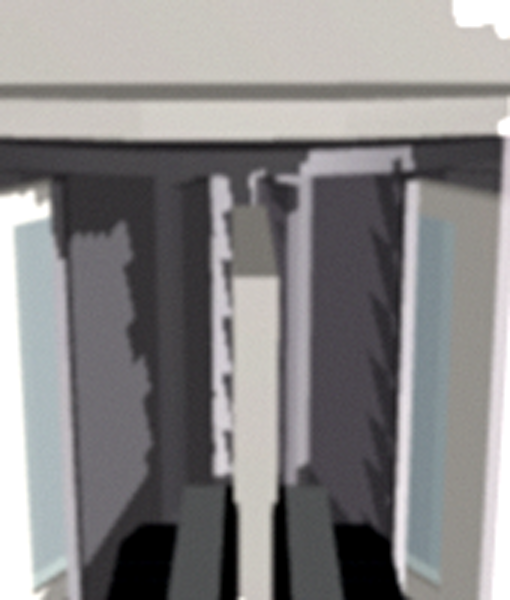

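Run:
```python
from h import *
a=load('w31'); c=np.array([.5783,-.0034,0]);y=np.array([.1219,.9925,0]);x=np.array([.9925,-.1219,0])
def r(u,v,z):
    q=onz(a,(230+u/3,130+v/3),z)-c; return (q@x*1e3).round(1),(q@y*1e3).round(1)
print('foot',r(233,207,.2032),r(267,207,.2032)); print('lips',r(155,200,.193),r(185,200,.186),r(287,200,.186),r(312,200,.193)); print('lip ends',r(300,175,.193),r(305,470,.193))
print('nb',r(65,200,.187),r(403,200,.187))
```

```text
foot (np.float64(-1.0), np.float64(36.7)) (np.float64(4.0), np.float64(36.7))
lips (np.float64(-13.1), np.float64(36.1)) (np.float64(-8.6), np.float64(35.0)) (np.float64(7.9), np.float64(34.9)) (np.float64(11.4), np.float64(36.0))
lip ends (np.float64(9.5), np.float64(40.0)) (np.float64(10.8), np.float64(-9.2))
nb (np.float64(-27.9), np.float64(35.3)) (np.float64(26.6), np.float64(35.0))
```

Emit:
jog_arm(
  deltas=[
    {"fingers":0,"x":-2,"y":1.4,"z":0,"twist":0},
    {"fingers":0,"x":-2,"y":1.4,"z":-6,"twist":0},
    {"fingers":0,"x":-2,"y":1.4,"z":-12,"twist":0},
    {"fingers":0,"x":-2,"y":1.4,"z":-17,"twist":0},
    {"fingers":0,"x":-2,"y":1.4,"z":-17,"twist":0},
  ],
)

```text
time: 30.3
ee_pos: [0.5766, -0.0032, 0.2413]
tcp_rot: [76.1, 88.6, -21.0]
wrist_force: [-0.9, 0.8, -0.5]
opening: 0.0033
```

Run:
```python
from h import *
w=snap('wrist','w32'); o=bot.get_obs(); print(o['ee_pos'],o['time'],o['opening'],o['wrist_force'],o['torque'])
im=w['image'][130:330,230:400,::-1]
cv2.imwrite('pics/32.png',cv2.resize(np.clip((im.astype(float)-20)*1.6,0,255).astype(np.uint8),None,fx=3,fy=3,interpolation=cv2.INTER_CUBIC))
```

```text
[ 0.5766492  -0.00316722  0.24184034] 30.35 0.004077675891271477 [-0.21121103 -0.80757426 -0.1757626 ] [0.01722062 0.00536797 0.04489341]
```

View pics/32.png

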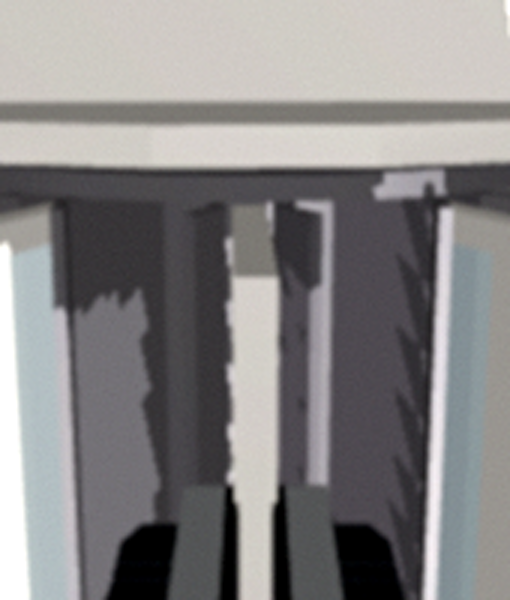

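Emit:
jog_arm(
  deltas=[
    {"fingers":0,"x":-0.5,"y":0,"z":-5,"twist":0},
    {"fingers":0,"x":-0.5,"y":0,"z":-10,"twist":0},
    {"fingers":0,"x":-0.5,"y":0,"z":-15,"twist":0},
    {"fingers":0,"x":-0.5,"y":0,"z":-15,"twist":0},
  ],
)

```text
time: 30.75
ee_pos: [0.5759, -0.0032, 0.2258]
tcp_rot: [75.5, 88.6, -21.6]
wrist_force: [-0.2, 0.6, -0.3]
opening: 0.0036
```

Run:
```python
from h import *
o=bot.get_obs(); print(o['ee_pos'],o['time'],o['opening'],o['wrist_force'],o['torque'])
```

```text
[ 0.57586998 -0.00317271  0.22581988] 30.75 0.0036432381927575756 [-0.23828584  0.60479934 -0.33799215] [0.01974692 0.03123191 0.01860311]
```

Emit:
jog_arm(
  deltas=[
    {"fingers":0,"x":0,"y":0,"z":-2.5,"twist":0},
    {"fingers":0,"x":0,"y":0,"z":-5,"twist":0},
    {"fingers":0,"x":0,"y":0,"z":-5,"twist":0},
  ],
)

```text
time: 31.05
ee_pos: [0.5758, -0.0032, 0.2204]
tcp_rot: [75.0, 88.7, -22.0]
wrist_force: [0.2, 0.7, -0.8]
opening: 0.0039
```

Emit:
jog_arm(
  deltas=[
    {"fingers":0,"x":0,"y":0,"z":-1.5,"twist":0},
    {"fingers":0,"x":0,"y":0,"z":-1.5,"twist":0},
  ],
)

```text
time: 31.25
ee_pos: [0.5758, -0.0032, 0.2188]
tcp_rot: [74.9, 88.7, -22.1]
wrist_force: [-1.0, 0.4, -0.6]
opening: 0.0038
```

Run:
```python
from h import *
w=snap('wrist','w33'); o=bot.get_obs(); print(o['ee_pos'],o['time'],o['opening'],o['wrist_force'],o['torque'])
im=w['image'][130:330,230:400,::-1]
cv2.imwrite('pics/33.png',cv2.resize(np.clip((im.astype(float)-20)*1.6,0,255).astype(np.uint8),None,fx=3,fy=3,interpolation=cv2.INTER_CUBIC))
```

```text
[ 0.57578403 -0.00315774  0.21890418] 31.3 0.0041411006488805795 [ 0.35457146 -0.21504897 -1.17895735] [-0.00636243  0.04620505 -0.05311751]
```

View pics/33.png

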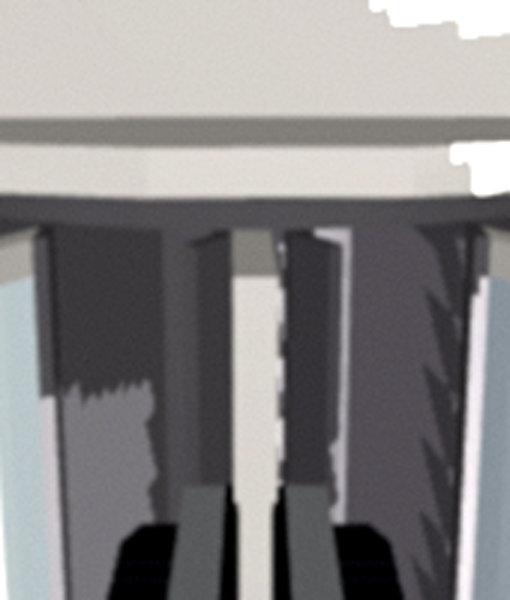

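Emit:
jog_arm(
  deltas=[
    {"fingers":0,"x":0,"y":0,"z":-1.2,"twist":0},
    {"fingers":0,"x":0,"y":0,"z":-1.2,"twist":0},
  ],
)

```text
time: 31.5
ee_pos: [0.5758, -0.0032, 0.2177]
tcp_rot: [75.1, 88.7, -21.9]
wrist_force: [-0.0, -0.5, -1.1]
opening: 0.0037
```

Emit:
jog_arm(
  deltas=[
    {"fingers":0,"x":0,"y":0,"z":-1,"twist":0},
    {"fingers":0,"x":0,"y":0,"z":-1,"twist":0},
  ],
)

```text
time: 31.7
ee_pos: [0.576, -0.0032, 0.2176]
tcp_rot: [76.2, 88.6, -20.9]
wrist_force: [0.1, -0.1, 5.3]
opening: 0.0037
```

Floor contact: 5 N upward at the expected height. I open a little and lift out.

Emit:
jog_arm(
  deltas=[
    {"fingers":0.15,"x":0,"y":0,"z":0,"twist":0},
    {"fingers":0.15,"x":0,"y":0,"z":0,"twist":0},
    {"fingers":0.15,"x":0,"y":0,"z":0,"twist":0},
    {"fingers":0.15,"x":0,"y":0,"z":5,"twist":0},
    {"fingers":0.15,"x":0,"y":0,"z":20,"twist":0},
    {"fingers":0.15,"x":0,"y":10,"z":60,"twist":0},
    {"fingers":0.15,"x":0,"y":30,"z":105,"twist":0},
    {"fingers":0.15,"x":-10,"y":50,"z":150,"twist":0},
    {"fingers":0.15,"x":-15,"y":55,"z":180,"twist":0},
    {"fingers":0.15,"x":-15,"y":55,"z":180,"twist":0},
  ],
)

```text
time: 32.7
ee_pos: [0.5608, 0.0527, 0.4027]
tcp_rot: [82.2, 88.2, -14.8]
wrist_force: [-0.7, 0.2, 1.4]
opening: 0.0125
```

Run:
```python
from h import *
w=snap('wrist','w34'); a=snap('side','side34');s=snap('scene','sc34');o=bot.get_obs(); print(o['ee_pos'],o['time'],o['opening'],o['wrist_force'])
A=a['image'][160:260,300:410,::-1]; S=s['image'][190:290,235:345,::-1]; W=w['image'][180:380,230:450,::-1]
cv2.imwrite('pics/34.png',cv2.resize(np.clip((np.hstack([A,S]).astype(float)-20)*1.5,0,255).astype(np.uint8),None,fx=3.6,fy=3.6,interpolation=cv2.INTER_CUBIC))
cv2.imwrite('pics/34w.png',cv2.resize(W,None,fx=3,fy=3,interpolation=cv2.INTER_CUBIC))
```

```text
[0.56129697 0.05169529 0.39690212] 32.85 0.012696072102380246 [ 0.5223834  -0.68808673 -1.36216753]
```

View pics/34.png

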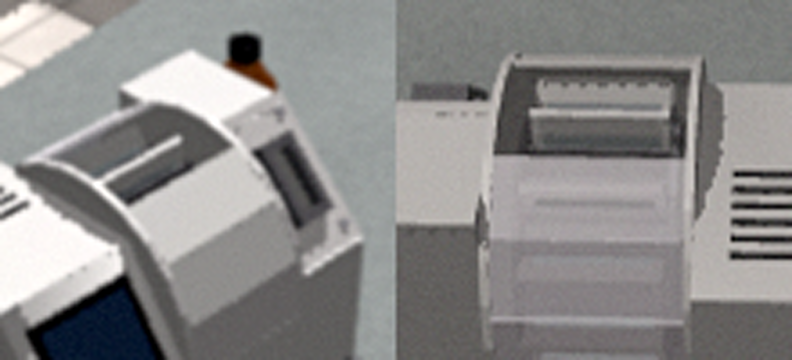

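View pics/34w.png

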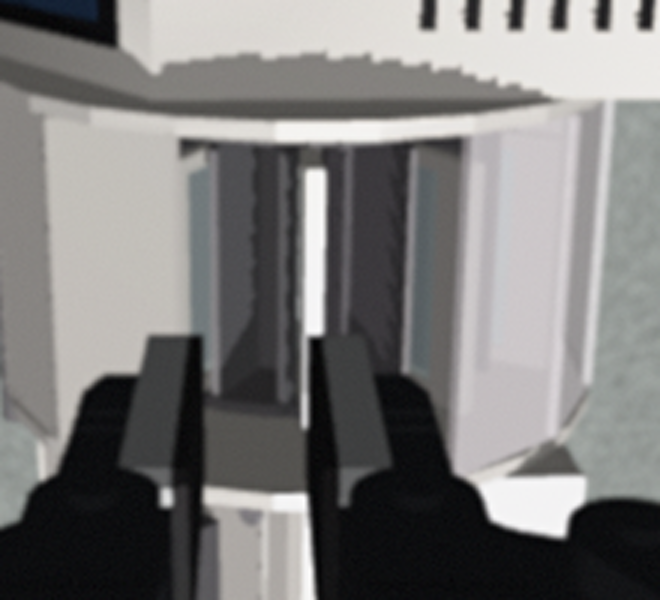

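Run:
```python
from h import *
for n in('sc','side'):
    L=[load(n+'16')['image'],load(n+'34')['image']]
    b=(205,232,260,330) if n=='sc' else (185,235,315,370)
    I=[cv2.resize(np.clip((i[b[0]:b[1],b[2]:b[3],::-1].astype(float)-20)*1.5,0,255).astype(np.uint8),None,fx=5.5,fy=5.5,interpolation=cv2.INTER_CUBIC) for i in L]
    cv2.imwrite(f'pics/cmp{n}.png',np.hstack(I))
A,B=cv2.imread('pics/cmpsc.png'),cv2.imread('pics/cmpside.png'); w=max(A.shape[1],B.shape[1])
pad=lambda m:cv2.copyMakeBorder(m,0,0,0,w-m.shape[1],0)
cv2.imwrite('pics/cmp.png',np.vstack([pad(A),pad(B)]))
w=load('w34'); f=lambda u,v:(230+u/3,180+v/3); c=np.array([.5783,-.0034,0]);y=np.array([.1219,.9925,0]);x=np.array([.9925,-.1219,0])
for u,v in((304,168),(327,168),(302,428)):
    q=onz(w,f(u,v),.210)-c; print((q@x*1e3).round(1),(q@y*1e3).round(1))
```

```text
-4.8 38.6
1.4 38.6
-4.4 -37.6
```

View pics/cmp.png

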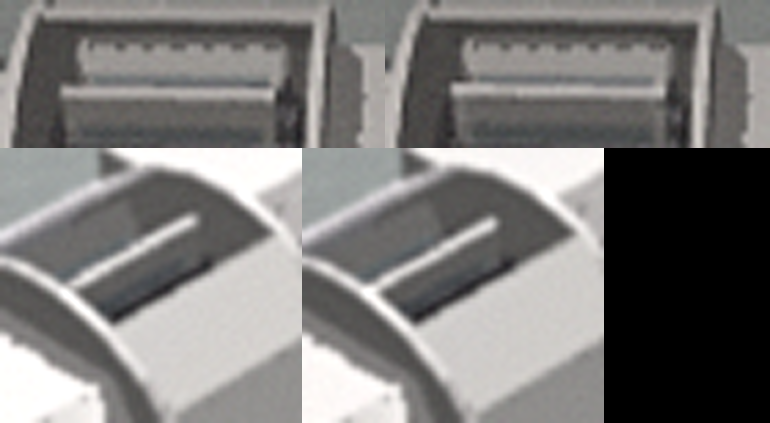

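The loose carrier now matches the fixed carrier that stood in the port earlier to within about 0.5 px in both views (scene row 90, side end point (195,221)). One final overall check, then I hand in.

Run:
```python
from h import *
s=snap('scene','scF'); a=snap('side','sideF'); o=bot.get_obs(); print(o['time'],o['qd'].round(2))
cv2.imwrite('pics/F.png',cv2.resize(np.hstack([s['image'][150:400,110:530],a['image'][150:400,190:500]])[:,:,::-1],(800,274)))
for f,g,b in(('scene1','scF',(290,350,120,180)),('scene1','scF',(260,340,400,500)),('side25','sideF',(320,400,250,320))):
    d=np.abs(load(f)['image'][b[0]:b[1],b[2]:b[3]].astype(int)-load(g)['image'][b[0]:b[1],b[2]:b[3]]); print(f,d.mean().round(2))
```

```text
32.95 [-0.06 -0.08 -0.24  0.27  0.05 -0.03]
scene1 2.23
scene1 3.43
side25 11.18
```

View pics/F.png

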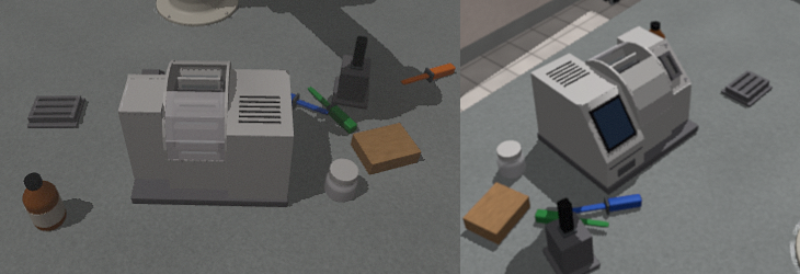

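```bash
python3 -c "
from workcell import ticket
print(ticket.job_done())"
```

```text
the job is handed in; nothing more can be done
None
```

The job is handed in at about 33 s of the 72 s allowed. The hand-in gives no verdict, so what follows rests on my own camera and force checks.

**What I did:**
- **Tilting the key:** I pulled the black key from its holder and pivoted it about 45° in the pads over the edge of the holder hole.
- **Turning the magazine:** I put the key through the slot and pulled the star wheel three clicks down the slope, until the empty pocket stood upright in the port. I then drew the key straight out.
- **Returning the key:** I turned it upright again against the hole wall, seated it with about 7 N of contact, and let go.
- **Loading the carrier:** I took it from the rack and lowered it into the pocket until it touched the floor (about 5 N, at the expected height). I then released it and lifted clear.

**Last checks:**
- **Carrier:** it lies within about 0.5 px, under 1 mm, of where a seated fixed carrier stood in the port before. In the wrist view its top reads about 1.7 mm off the pocket's middle along x, so it may lean slightly within the pocket's slack.
- **Key:** it stands upright on its shoulder, as at the start.
- **Bottle, jar and carton:** they show no visible movement in the scene picture.

**What disagreed:** the three coloured lookalike keys fell over early on. They were standing in the first pictures and lying on the bench by the time I first looked down on them. The arm had been nowhere near them then, and they stayed on the bench.

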